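Hang a sample on a spring balance and mark the reading

TASK

Weigh the steel sample on the spring balance: pick it up by its tab, thread its eye over the balance hook, and let the hook take the weight slowly and gently, so that it never jerks, bounces or runs down to its stop; let go only when the spring carries it all, and wait until it hangs at rest. Then push the marker down on its rod until its blade is level with the pointer of the settled hook. Do not force anything against the balance, and leave the other things on the bench alone.

Things in the scene. Friction and masses are not known exactly. Their poses are not given: they have to be found in the camera images.
- balance: The spring balance, fixed to the bench. Origin on the bench top under its column; its x axis points away from the hook's open end (the hook arm runs from the column along -x, towards the robot), z up. Grey foot plate 210 x 200 x 12 mm (x from -155 to +55 mm, y from -135 to +65 mm), aluminium column 20 x 26 mm, top at 276 mm. A thin guide rod for the marker, top at 284 mm, stands at y = -90 mm; a white scale plate without figures lies between. Place and yaw vary.
- hook (a joint): How far the hook has dipped, m: 0 = unloaded, up; grows as the hook goes straight down; stop at 0.10. The spring in the column yields 13.3 mm per newton (75 N/m) and is only lightly damped: let go at the wrong height, the hook bounces for a second or two. Hook speed must stay below 0.08 m/s either way.
- hook_seat (a point): Bottom of the hook's V-shaped seat (centre line of the 7 mm round bar), 105 mm in front (-x) of the column axis and 220 mm above the bench when unloaded; moves with the hook; axes as the balance. From the seat the bar rises forward (-x) to the rounded open tip, whose centre line is 25 mm in front of and 18 mm above the seat; behind it rises 10 mm over 17 mm and runs straight to the column.
- pointer_tip (a point): Tip of the hook's dark pointer blade (4 mm high), on its mid height, 58 mm to the -y side of the column, 230 mm above the bench when unloaded; moves with the hook; axes as the balance.
- marker (a joint): How far the marker has been slid down its guide rod, m, range 0 (top) to 0.12. Friction holds it where it is left (about 3 N to push it). The start varies between 0 and 0.012.
- marker_tip (a point): Tip of the marker's dark blade (4 mm high), on its mid height, at the pointer's path (the two tips all but touch, end to end, when level, without hindering one another); 250 mm above the bench at joint 0; axes as the balance.
- marker_pad (a point): Centre of the top face of the marker's round black push pad (32 mm across), 70 mm above the blade, 42 mm in front (-x) of the guide rod. Press it straight down with the closed fingertips.
- sample: The sample, origin in the middle of its underside, z up, 128 mm high in all, mass unknown, 0.19 to 0.61 kg. Steel cylinder 44 mm across and 42 mm high; on it a closed pointed-arch eye of 6 mm round bar lying in the y-z plane (the hook passes through it along x, either way round); above it a flat finger tab. Stands on the bench at the start; place and yaw vary.
- sample_mid (a point): Half-way up the sample (64 mm above its underside), in the middle of the eye opening, which is 30 mm wide and reaches from 42 mm to 86 mm above the underside.
- sample_eye (a point): Apex of the eye (centre line of the bar), 90 mm above the underside; hanging seated it is about 9 mm above hook_seat.
- sample_tab (a point): Grasp point in the finger tab, 112 mm above the underside. The tab is 11 mm thick (sample y), 24 mm wide (sample x), and reaches from 92 to 128 mm above the underside.
- beaker: Bystander: 100 ml beaker, 60 mm across, 68 mm high; origin under its centre.
- capped_bottle: Bystander: small bottle with a large cap, 55 mm across, 96 mm high; origin under its centre.
- petri: Bystander: stack of dishes, 90 mm across, 47 mm high; origin under its centre.
Not all that is in view belongs to the job. What is shaped like the sample but purple or red is not meant.

How it is judged:
By the outcome, as a careful person would: the job done as asked, in the order asked, and still so for the second after the job is handed in, with the robot touching nothing.
It also fails if it takes over 58 s, if anything falls off the work surface, if the arm or the gripper's body presses on something with over 40 N, if the wrist force passes 120 N, or if a joint passes its speed limit or range.

ROBOT

A 6-joint arm with a two-finger parallel gripper is mounted at the origin on a cart in front of the work surface, level with it; the furniture and walls round the work are solid. World frame = base frame: x ahead of the robot, y to its left, z up, the work surface at z = 0. Lengths are in mm, angles in rad, forces in N, time in s.
With the tool pointing down it reaches from about 275 to 750 mm from the base axis. Payload 10.2 kg.
Tool frame: the origin (TCP) lies midway between the tips of the shut fingers; the grasp point (between the pads) lies 19 mm behind it; y points along the fingers, z is the direction in which the jaws open and shut, and the axes are right-handed (so a half turn about y gives the same grasp; the last joint's range is limited). The gripper opens to 85 mm and grips with 20 to 120 N. Pads are 22 mm wide; open, the fingers measure 114 mm over their backs; the gripper's body (76 mm by 85 mm) begins 54 mm behind the grasp point. The pads swing forward as they close: fully open they stand 13 mm farther back than shut.
Start: joints at [-0.223, 0.313, 1.498, -0, 1.331, -0.223], TCP at [525.006, -0.013, 231.294] pointing down, gripper open.
Joint ranges: [-2.94, 2.94], [-0.97, 2.17], [0.19, 2.56], [-1.23, 4.37], [0.02, 3.11], [-2.88, 2.88]. Speed limits (rad/s): [2.39, 2.39, 3.01, 3.14, 3.14, 3.14].

INTERFACE

Orientations are given as a unit quaternion [w, x, y, z].
In Python, from rig import ctrl gives the robot as it stands.
- The arm moves only by the shell command python3 -m inch 'ROWS' [OPENING] [FORCE]. ROWS is JSON, one flat list of numbers, 6 for each row, row after row: the shift along the tool's x, y, z in cm, then the turn, a rotation vector about the tool's x, y, z in rad. A call has 1 to 8 rows; each row is the pose to reach, as a shift and turn from the pose commanded when the call began, along the tool's axes at that moment; what a row does not reach only later rows make up. A row lasts 1/12 s, in which the tool goes at most 41.7 mm and 7.16 degrees, less where a joint would pass 70% of its speed; a pose out of reach is approached as far as the arm can. A call with a gripper value outside its range is refused whole. OPENING is the gripper command: -1 is fully open, 1 is shut, values between are in proportion, set as the call begins (- or left out, the last holds). The fingers move at their own pace and stop on an object; FORCE is the grip in N (left out, the last holds). Time passes only in rows, so rows that repeat a pose let the fingers close. It gives the time, the measured TCP pose, the force and the opening at its end, in the units of the state.
- ctrl.sense(): the state, without advancing time (a new reading comes with each control period).
- ctrl.capture(name): name is "scene" or "side" or "wrist"; returns the picture (480x640x3 uint8, red, green, blue); there is no depth.
- ctrl.get_calibration(name): a dict with "fx", "fy", "cx", "cy" (pixels), "k1" (the pictures are not rectified: a ray, as slopes to the right and down, at radius r is drawn at 1 + k1 r^2 times it, then the intrinsics apply), "world_to_cam" (4x4, takes a point from world to camera coordinates). Camera axes: x right, y down, z forward; pixel columns grow to the right and rows downward; lengths in mm; the calibration is good to about 2 mm. A picture is of the moment at which its call begins: read the wrist's pose just before it. get_calibration takes no time and is no camera call; for the wrist camera it gives the pose at the moment of the call.
- ctrl.finish_job(): hands the job in, once; it reports no verdict.
Trained networks look in the newest picture that a camera, given by its name, has taken for a name from the list of things; names that differ only in an ending like _2 or _b are one class to them, and where a whole thing is asked for, a point or a joint stands for the part that bears it (a point fixed in the world has none). Each returns a list of dicts, best first, with "score" (0 to 1); they miss things now and then, are a little off and sometimes report something else, mostly with a low value. They report only what shows in the picture. A call takes as long as a camera call. They do not tell look-alikes from the thing itself.
- ctrl.search_frame(thing, camera): "uv" ([column, row] in pixels, amid what is visible of it).
The state is a dict: "time_s": time; "joints": joint angles; "dq": joint speeds; "tau": joint torques, N m; "eef_pos": TCP position; "ee_rot": TCP orientation; "force": force on the tool from outside, world axes, zero at the start; "wrist_torque": the same for the moment, N m; "grip_width": opening from 0.0 (shut) to 1.0 (fully open).
Only numpy, scipy, OpenCV 4.12 (cv2) and the standard library are available. Lean on these libraries where they do the work, as an engineer would, in place of code of your own. Each camera call takes 0.05 s, during which the arm holds its last target.

## Working session

There is one attempt and no reset: what is moved stays moved. The work goes in short steps, Python scripts to look and compute and a shell command to move; the robot and the scene stay as the last step left them, time stands still between calls to the robot, and variables do not carry over. Pictures are saved under pics/ and viewed, and the job is handed in when it is done.

```bash
ls; mkdir -p pics
python3 - <<'E'
from rig import ctrl
import cv2
print(ctrl.sense())
for n in("scene","side","wrist"):
    im=ctrl.capture(n); cv2.imwrite(f"pics/{n}0.png",im[:,:,::-1])
    c=ctrl.get_calibration(n); print(n,c)
    for t in("sample","sample_eye","sample_tab","hook_seat","pointer_tip","marker_tip","marker_pad","balance"):
        pass
E
```

```text
pics
{'time_s': 0.0, 'joints': array([-2.23362332e-01,  3.13411644e-01,  1.49847205e+00,  2.77795900e-05,
        1.33099441e+00, -2.23392285e-01]), 'dq': array([ 0.00087441, -0.00052252, -0.00158371,  0.00068101,  0.0001992 ,
       -0.0002691 ]), 'tau': array([-5.78409599e-04, -4.12261176e+01, -2.59742296e+01, -3.58453699e-04,
        4.11797926e-03, -1.23038126e-05]), 'eef_pos': array([5.24731606e+02, 7.56409840e-02, 2.30741540e+02]), 'ee_rot': array([ 0.49977161, -0.50023985,  0.50038371, -0.49960441]), 'force': array([-0.15612633, -0.56414095,  0.98746296]), 'wrist_torque': array([ 0.00070248, -0.01014613, -0.03778852]), 'grip_width': 1.0017759653885743}
scene {'fx': 522.2406541862467, 'fy': 522.2406541862467, 'cx': 310.8929565978338, 'cy': 238.30211154774798, 'k1': 0.007681814188295156, 'world_to_cam': array([[ 4.90770029e-01, -8.71125467e-01, -1.68878364e-02,
        -3.04681073e+02],
       [-3.65344976e-01, -1.88152484e-01, -9.11658758e-01,
         3.70094767e+02],
       [ 7.90991673e-01,  4.53584682e-01, -4.10600914e-01,
         1.16582462e+03],
       [ 0.00000000e+00, 
[... 345 characters left out ...]
91235e-01,
         2.14950032e+02],
       [ 1.14168165e-01, -7.45934474e-01, -6.56161101e-01,
         1.46829080e+03],
       [ 0.00000000e+00,  0.00000000e+00,  0.00000000e+00,
         1.00000000e+00]])}
wrist {'fx': 340.5371782731938, 'fy': 340.5371782731938, 'cx': 316.533078459456, 'cy': 242.95326268528123, 'k1': -0.0635014130453382, 'world_to_cam': array([[ 9.99999511e-01, -9.74686172e-04, -1.68437900e-04,
        -5.25091455e+02],
       [-8.95107762e-04, -9.64187629e-01,  2.65219558e-01,
        -3.47619593e+01],
       [-4.20911575e-04, -2.65219278e-01, -9.64188030e-01,
         3.77627385e+02],
       [ 0.00000000e+00,  0.00000000e+00,  0.00000000e+00,
         1.00000000e+00]])}
```

View pics/scene0.png

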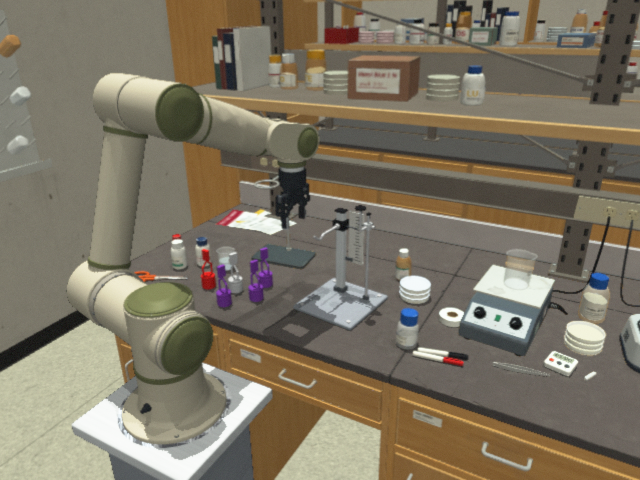

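View pics/side0.png

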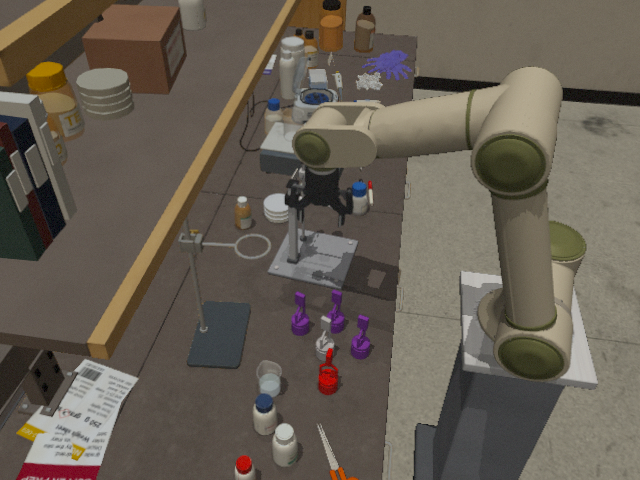

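View pics/wrist0.png

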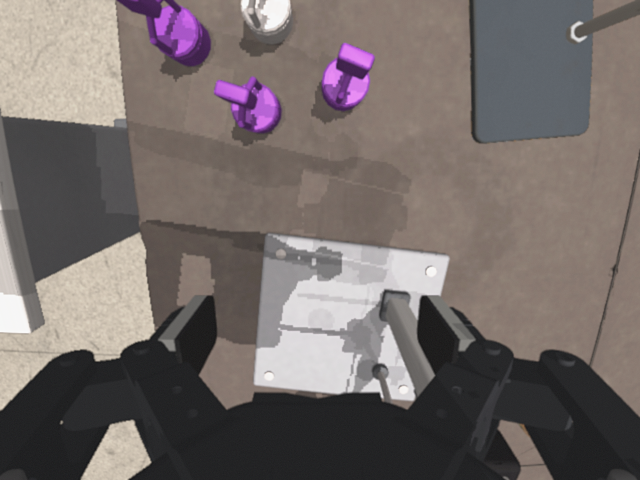

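The steel sample is the white/grey one at scene (235,280), side (325,340), with purple look-alikes round it and the red one and the beaker beside it. The balance is at scene (345,290). Next I'll measure positions.

```bash
cat > h.py <<'E'
import numpy as np, cv2
from rig import ctrl
from scipy.spatial.transform import Rotation as Ro
from scipy.optimize import least_squares
np.set_printoptions(precision=3,suppress=True)
def D(c): 
    return np.array([[c['fx'],0,c['cx']],[0,c['fy'],c['cy']],[0,0,1.]]),np.array([c['k1'],0,0,0,0.])
def proj(c,P):
    K,d=D(c);W=c['world_to_cam'];P=np.atleast_2d(np.asarray(P,float))
    return cv2.projectPoints(P,cv2.Rodrigues(W[:3,:3])[0],W[:3,3],K,d)[0][:,0]
def ray(c,uv):
    K,d=D(c);W=c['world_to_cam']
    n=cv2.undistortPoints(np.array([[uv]],float),K,d)[0,0]
    v=W[:3,:3].T@np.array([n[0],n[1],1]);o=-W[:3,:3].T@W[:3,3]
    return o,v/np.linalg.norm(v)
def atz(c,uv,z):
    o,v=ray(c,uv);return o+v*(z-o[2])/v[2]
def tri(obs):
    A=np.zeros((3,3));b=np.zeros(3)
    for c,uv in obs:
        o,v=ray(c,uv);M=np.eye(3)-np.outer(v,v);A+=M;b+=M@o
    P=np.linalg.solve(A,b)
    return P,[np.round(proj(c,P)[0]-uv,1).tolist() for c,uv in obs]
def tool():
    s=ctrl.sense();q=s['ee_rot'];return s['eef_pos'],Ro.from_quat([q[1],q[2],q[3],q[0]]),s
def crop(im,u,v,w,h,name,k=4):
    u,v=int(u),int(v);a=im[max(0,v-h):v+h,max(0,u-w):u+w]
    cv2.imwrite(f"pics/{name}.png",cv2.resize(a,None,fx=k,fy=k,interpolation=cv2.INTER_CUBIC)[:,:,::-1])
E
python3 - <<'E'
from h import *
p,R,s=tool();print(R.as_matrix())
for n in("scene","side","wrist"):
    im=ctrl.capture(n) if 0 else None
    for t in("sample","sample_eye","sample_tab","hook_seat","pointer_tip","marker_tip","marker_pad","balance","beaker"):
        r=ctrl.search_frame(t,n); print(n,t,[(np.round(x['uv'],1).tolist(),round(x['score'],2)) for x in r][:5])
print(ctrl.sense()['time_s'])
E
python3 - <<'E'
import cv2
a=cv2.imread('pics/scene0.png');b=cv2.imread('pics/side0.png')
cv2.imwrite('pics/z1.png',cv2.resize(a[190:340,180:400],None,fx=3.5,fy=3.5,interpolation=2))
cv2.imwrite('pics/z2.png',cv2.resize(b[170:400,240:400],None,fx=2.6,fy=2.6,interpolation=2))
E
```

```text
[[-0.    -0.001  1.   ]
 [-1.     0.    -0.   ]
 [-0.    -1.    -0.001]]
scene sample [([255.0, 284.9], 0.96), ([261.2, 273.3], 0.92), ([231.5, 279.8], 0.86), ([207.5, 274.9], 0.75), ([219.9, 293.0], 0.71)]
scene sample_eye [([254.3, 286.6], 0.96), ([223.6, 289.4], 0.92), ([230.1, 281.9], 0.9), ([261.3, 274.2], 0.84), ([205.9, 276.2], 0.61)]
scene sample_tab [([202.9, 276.0], 0.83), ([223.1, 294.2], 0.63), ([232.7, 275.4], 0.58), ([252.2, 285.0], 0.57)]
scene hook_seat [([336.2, 227.6], 0.49)]
scene pointer_tip [([338.3, 225.7], 0.71)]
scene marker_tip [([361.7, 224.1], 0.48)]
scene marker_pad [([362.6, 224.6], 0.63)]
scene balance [([341.8, 291.9], 0.85), ([222.4, 256.1], 0.21)]
scene beaker [([222.8, 255.0], 0.8)]
side sample [([364.2, 344.5], 0.96), ([335.6, 315.6], 0.87), ([328.8, 379.5], 0.81), ([297.7, 317.3], 0.81), ([325.1, 335.8], 0.8)]
side sample_eye [([336.9, 319.3], 0.83), ([325.7, 375.3], 0.77), ([301.0, 321.7], 0.65), ([327.1, 340.7], 0.57), ([359.8, 342.1], 0.56)]
side sample_tab [([337.5, 316.7], 0.85), ([324.0, 341.1], 0.79), ([360.5, 338.9], 0.71), ([298.3, 321.2],
[... 173 characters left out ...]
_tip [([302.2, 176.8], 0.43)]
side marker_pad []
side balance [([308.2, 256.1], 0.74)]
side beaker [([272.0, 378.0], 0.8)]
wrist sample [([250.9, 104.1], 0.98), ([268.2, 17.9], 0.95), ([347.0, 76.9], 0.81), ([173.6, 32.9], 0.8)]
wrist sample_eye [([345.4, 77.9], 0.94), ([250.3, 105.5], 0.93), ([269.1, 15.6], 0.75), ([175.1, 25.7], 0.64), ([504.0, 459.6], 0.18)]
wrist sample_tab [([346.4, 79.3], 0.87), ([174.0, 31.4], 0.8), ([267.1, 19.4], 0.75), ([252.9, 102.7], 0.75)]
wrist hook_seat [([499.9, 459.8], 0.76)]
wrist pointer_tip [([505.0, 460.2], 0.88), ([269.3, 20.6], 0.49)]
wrist marker_tip []
wrist marker_pad []
wrist balance [([348.0, 318.2], 0.6)]
wrist beaker [([501.6, 460.7], 0.73)]
1.5
```

View pics/z1.png

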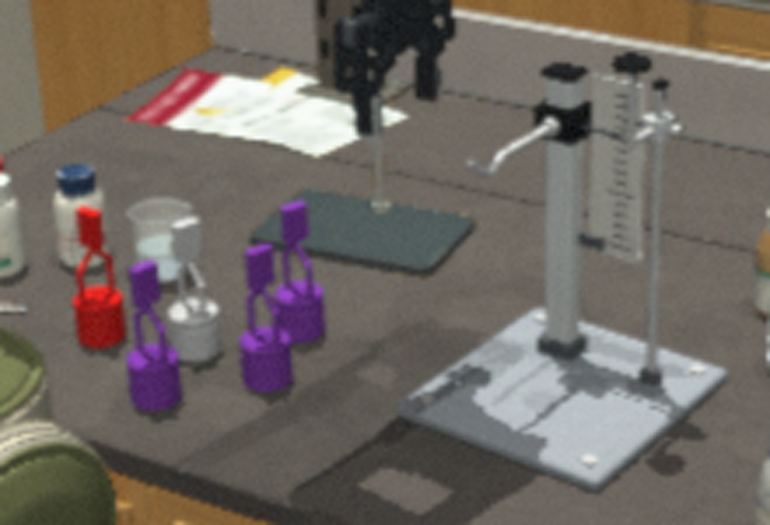

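View pics/z2.png

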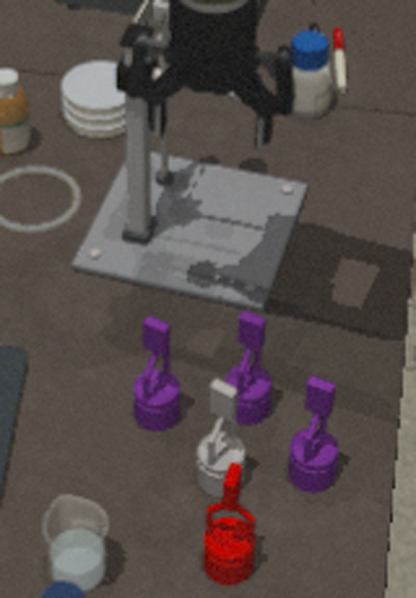

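Run:
```python
from h import *
C={n:ctrl.get_calibration(n) for n in("scene","side","wrist")}
obs=[("wrist",(267,235),(-155,65,12)),("wrist",(448,256),(55,65,12)),("wrist",(255,388),(-155,-135,12)),
("scene",(294.9,306.6),(-155,65,12)),("scene",(334.3,278.6),(55,65,12)),("scene",(387.1,296.3),(55,-135,12)),("scene",(350.6,329.4),(-155,-135,12)),
("side",(343.1,287.3),(-155,65,12)),("side",(268.8,273.1),(55,65,12)),("side",(358.1,240.4),(-155,-135,12))]
def T(p,q):
    c,s=np.cos(p[2]),np.sin(p[2]);q=np.array(q,float);return np.array([p[0]+c*q[0]-s*q[1],p[1]+s*q[0]+c*q[1],q[2]])
f=lambda p:np.concatenate([proj(C[n],T(p,q))[0]-uv for n,uv,q in obs])
r=least_squares(f,[580,-80,0],loss='soft_l1',x_scale=[10,10,.1]);print("bal",r.x,np.round(f(r.x).reshape(-1,2),1).tolist())
for k,q in dict(seat=(-105,0,220),tip=(-130,0,238),col=(0,0,276),ptr=(0,-58,230),mk=(0,-58,250),rod=(0,-90,284)).items():
    P=T(r.x,q);print(k,P,*[proj(C[n],P)[0] for n in("scene","side")])
print("tab",tri([(C["scene"],(233.4,258)),(C["side"],(325.8,323.1))]))
print("eye base",tri([(C["scene"],(180+192/3.5,190+312/3.5)),(C["side"],(240+222/2.6,170+450/2.6))]))
for nm,z1,z2 in [("purpA",(145,272),(319,385)),("purpB",(259,258),(250,328)),("purpC",(294,215),(155,332)),("red",(90,218),(233,475)),("beak",(162,210),(75,512))]:
    print(nm,tri([(C["scene"],(180+z1[0]/3.5,190+z1[1]/3.5)),(C["side"],(240+z2[0]/2.6,170+z2[1]/2.6))]))
W=C["wrist"]["world_to_cam"];print("cam",-W[:3,:3].T@W[:3,3])
print("wrist",atz(C["wrist"],(268,15),42))
```

```text
bal [ 612.756 -107.033   -0.113] [[-4.6, 0.6], [1.3, -0.2], [-2.9, -0.2], [-2.7, -1.7], [-2.0, -2.3], [0.8, -2.1], [0.2, -2.5], [-1.1, -1.5], [-1.2, -3.2], [0.3, -2.0]]
seat [508.424 -95.212 220.   ] [319.654 238.919] [332.633 206.609]
tip [483.582 -92.397 238.   ] [314.273 236.015] [342.553 202.737]
col [ 612.756 -107.033  276.   ] [340.581 208.393] [292.773 181.435]
ptr [ 606.226 -164.665  230.   ] [357.734 227.658] [299.641 183.356]
mk [ 606.226 -164.665  250.   ] [357.876 221.111] [299.61  177.103]
rod [ 602.623 -196.461  284.   ] [368.117 212.122] [303.154 159.561]
tab (array([480.395, 190.02 , 107.928]), [[-0.2, 0.2], [-0.2, -0.3]])
eye base (array([479.22 , 190.063,  35.75 ]), [[-0.1, 0.1], [-0.1, -0.2]])
purpA (array([398.393, 169.49 , 117.87 ]), [[-0.1, 0.1], [-0.1, -0.1]])
purpB (array([468.869, 106.423, 112.548]), [[-0.5, 0.4], [-0.5, -0.7]])
purpC (array([553.047, 127.237, 112.559]), [[-0.3, 0.3], [-0.3, -0.5]])
red (array([458.741, 278.173, 117.253]), [[-0.1, 0.1], [-0.1, -0.2]])
beak (array([587.584, 302.241,  66.365]), [[0.4, -0.3], [0.4, 0.5]])
cam [525.276  66.113 373.635]
wrist [483.111 182.052  42.   ]
```

```bash
python3 -m inch '[-4,-0.7,-1.1,0,0,0,-8,-1.5,-2.2,0,0,0,-12,-2.2,-3.4,0,0,0,-15.5,-2.9,-4.5,0,0,0,-15.5,-2.9,-4.5,0,0,0,-15.5,-2.9,-4.5,0,0,0]' -1 60
python3 - <<'E'
from h import *
c=ctrl.get_calibration("wrist");im=ctrl.capture("wrist");cv2.imwrite("pics/w1.png",im[:,:,::-1])
import pickle;pickle.dump(c,open("cw1.pkl","wb"))
print(proj(c,[[480,190,112],[480,190,0]]))
u,v=proj(c,[480,190,112])[0];crop(im,u,v,90,70,"w1c",4)
E
```

```text
time_s: 2.0
eef_pos: [479.6, 156.4, 260.7]
ee_rot: [0.501, -0.501, 0.499, -0.499]
force: [0.4, -0.4, 0.1]
grip_width: 0.997
[[316.427 189.019]
 [316.282 178.28 ]]
```

View pics/w1.png

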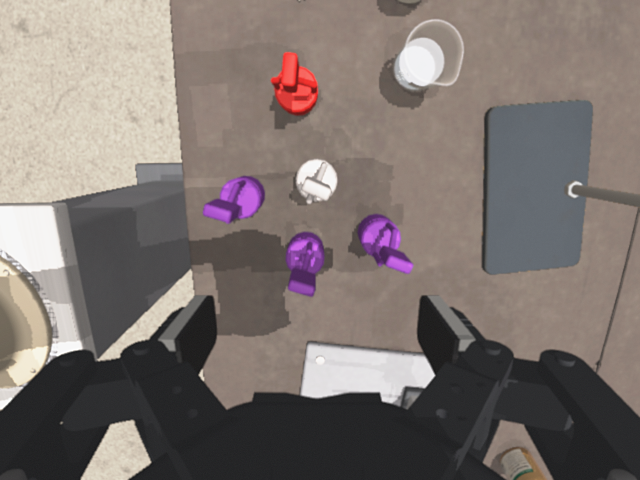

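View pics/w1c.png

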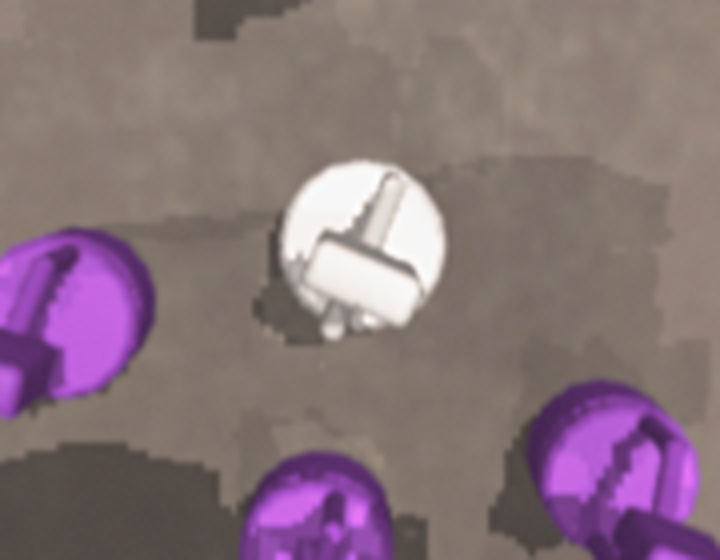

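Run:
```python
from h import *
import pickle;c=pickle.load(open("cw1.pkl","rb"))
q=[(322,245),(305,280),(402,322),(420,285)]
P=np.array([atz(c,(226+a/4,119+b/4),128) for a,b in q]);print(P,P.mean(0))
for a,b in((0,3),(1,2),(1,0),(2,3)): d=P[b]-P[a];print(np.linalg.norm(d),np.degrees(np.arctan2(d[1],d[0])))
S=ctrl.get_calibration("scene");X=ctrl.get_calibration("side")
o=np.array([*P.mean(0)[:2],112]);print(proj(S,o),proj(X,o),"cyl",atz(c,(226+365/4,119+240/4),42))
p,R,s=tool();print(p,s['joints'],R.as_matrix())
```

```text
[[472.024 198.762 128.   ]
 [468.572 191.785 128.   ]
 [488.154 183.344 128.   ]
 [491.705 190.831 128.   ]] [480.114 191.18  128.   ]
21.219129615104606 -21.95005524717046
21.323177480419787 -23.32023535274694
7.784650055837191 63.67947805970297
8.286704863490973 64.6234540575811
[[232.694 256.943]] [[325.644 322.012]] cyl [480.962 192.646  42.   ]
[479.92  155.186 260.282] [ 0.08   0.247  1.509 -0.     1.386  0.079] [[ 0.001  0.     1.   ]
 [-1.    -0.     0.001]
 [ 0.    -1.     0.   ]]
```

```bash
python3 -m inch '[-0.5,1,0,0,-0.12,0,-1,2,0,0,-0.24,0,-1.5,3,0,0,-0.36,0,-2,4,0,0,-0.48,0,-2.5,5,0,0,-0.6,0,-3,6,0,0,-0.72,0,-3.3,7,0,0,-0.84,0,-3.6,8,0.05,0,-0.96,0]' -0.1 60
python3 -m inch '[0,0,0,0,-0.11,0,0,0,0,0,-0.216,0,0,0,0,0,-0.216,0,0,0,0,0,-0.216,0]'
python3 - <<'E'
from h import *
p,R,s=tool();print(p,s['joints'],R.as_matrix(),s['force'])
c=ctrl.get_calibration("wrist");im=ctrl.capture("wrist");cv2.imwrite("pics/w2.png",im[:,:,::-1])
g=R.inv().apply(np.array([480.5,191,112])-p);print("tool frame of tab (mm)",g)
E
```

```text
time_s: 2.72
eef_pos: [480.9, 189.7, 179.3]
ee_rot: [-0.675, 0.675, -0.212, 0.211]
force: [0.2, 0.8, -0.1]
grip_width: 0.55
time_s: 3.05
eef_pos: [480.9, 189.9, 180.0]
ee_rot: [-0.693, 0.693, -0.14, 0.14]
force: [1.4, -1.2, -0.0]
grip_width: 0.553
[480.883 189.946 180.003] [ 0.149  0.342  1.597 -0.     1.203 -1.022] [[ 0.921 -0.     0.389]
 [-0.389 -0.     0.921]
 [-0.    -1.    -0.   ]] [ 1.426 -1.231 -0.049]
tool frame of tab (mm) [-0.739 68.003  0.848]
```

View pics/w2.png

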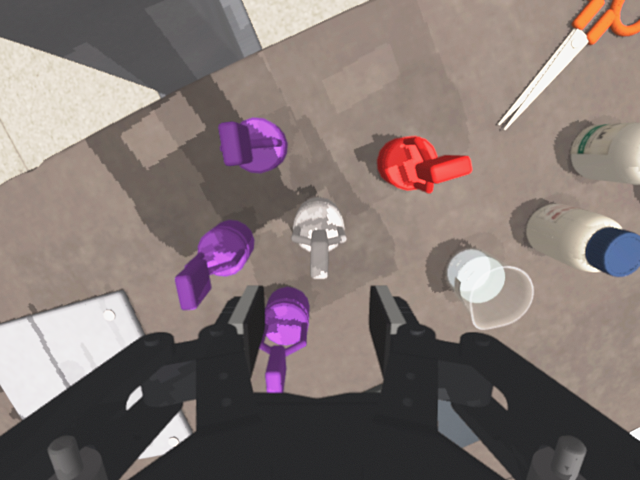

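```bash
python3 -m inch '[0,3,0,0,0,0,-0.05,6,0.05,0,0,0,-0.07,7.6,0.08,0,0,0,-0.07,8.6,0.08,0,0,0,-0.07,8.6,0.08,0,0,0]'
python3 - <<'E'
from h import *
im=ctrl.capture("wrist");cv2.imwrite("pics/w3.png",im[:,:,::-1]);p,R,s=tool();print(p,s['force'])
im=ctrl.capture("side");crop(im,326,310,60,60,"s3",5)
E
```

```text
time_s: 3.52
eef_pos: [479.5, 191.5, 92.7]
ee_rot: [-0.693, 0.694, -0.14, 0.138]
force: [1.1, 0.2, -1.0]
grip_width: 0.551
[480.251 191.729  94.177] [0.382 0.697 0.8  ]
```

View pics/w3.png

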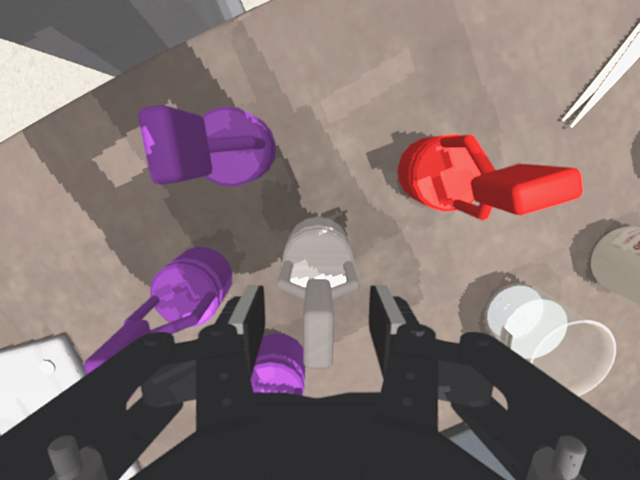

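View pics/s3.png

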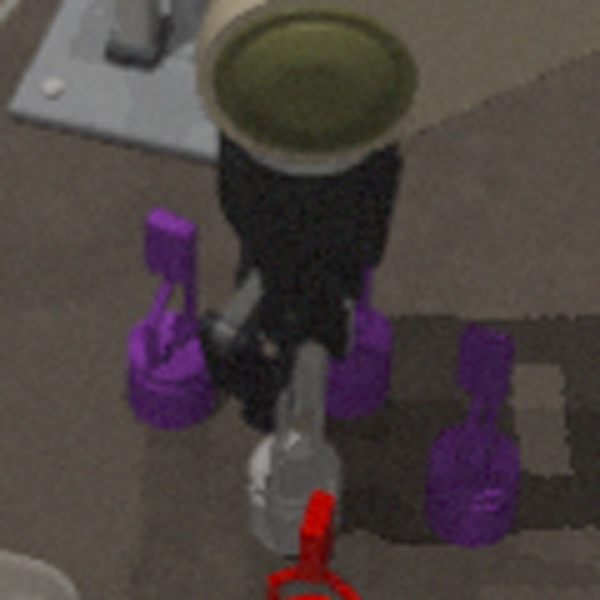

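```bash
python3 -m inch '[0,0,0,0,0,0,0,0,0,0,0,0,0,0,0,0,0,0,0,0,0,0,0,0,0,0,0,0,0,0,0,0,0,0,0,0]' 1 60
python3 -m inch '[0,-0.5,0,0,0,0,0,-1.5,0,0,0,0,0,-4,0,0,0,0,0,-7,0,0,0,0,0,-10,0,0,0,0,0,-12.5,0,0,0,0,0,-14,0,0,0,0,0,-14,0,0,0,0]'
python3 - <<'E'
from h import *
F=[]
for n in range(8):
    im=ctrl.capture("wrist" if n else "side");F.append(ctrl.sense()['force'])
    if n==0: cv2.imwrite("pics/s4.png",im[:,:,::-1])
cv2.imwrite("pics/w4.png",im[:,:,::-1]);p,R,s=tool();print(p,s['grip_width'],s['joints'],np.mean(F,0),np.std(F,0),s['time_s'])
E
```

```text
time_s: 4.12
eef_pos: [480.7, 191.9, 95.3]
ee_rot: [0.693, -0.693, 0.138, -0.139]
force: [-0.6, -1.4, 5.7]
grip_width: 0.117
time_s: 4.78
eef_pos: [481.1, 192.2, 238.0]
ee_rot: [0.694, -0.693, 0.137, -0.141]
force: [0.0, -0.1, -4.7]
grip_width: 0.121
[479.918 191.943 233.449] 0.11494859945652464 [ 0.153  0.294  1.517  0.     1.332 -1.022] [-0.099 -0.003 -4.879] [0.512 0.524 0.593] 5.1833
```

View pics/w4.png

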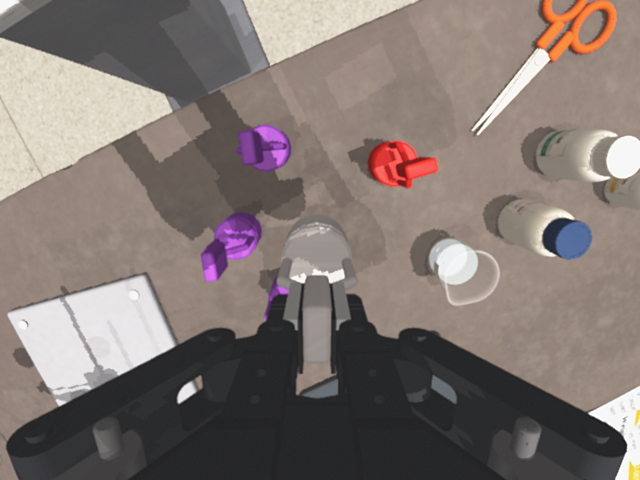

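View pics/s4.png

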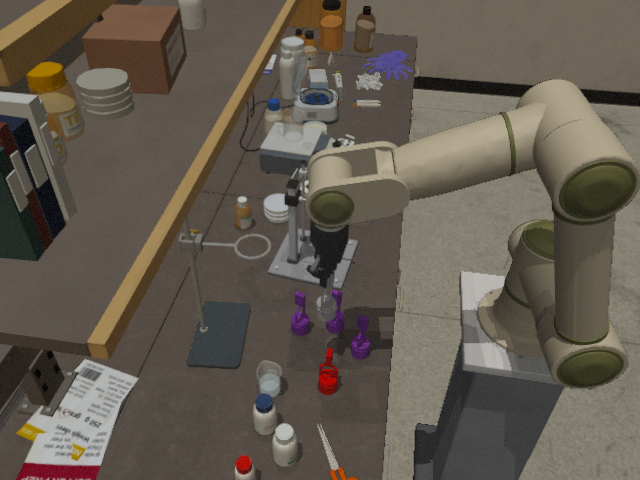

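```bash
python3 -m inch '[0.2,-0.8,-0.9,0,-0.02,0,0.7,-1.6,-3,0,-0.05,0,1.5,-2.4,-6,0,-0.1,0,2.3,-2.9,-9.5,0,-0.15,0,3.1,-2.9,-13,0,-0.2,0,3.9,-2.9,-16.5,0,-0.24,0,4.7,-2.9,-19.8,0,-0.27,0,5.4,-2.9,-22.5,0,-0.287,0]'
python3 - <<'E'
from h import *
p,R,s=tool();print(p,R.as_matrix())
for n in("side","scene"):
    im=ctrl.capture(n);cv2.imwrite(f"pics/{n}5.png",im[:,:,::-1])
    P=[500,-90,225];u,v=proj(ctrl.get_calibration(n),P)[0];print(n,u,v);crop(im,u,v,80,70,n+"5c",5)
E
```

```text
time_s: 5.85
eef_pos: [442.7, -38.5, 263.1]
ee_rot: [-0.706, 0.706, -0.038, 0.038]
force: [-0.1, 1.3, -4.5]
grip_width: 0.122
[442.703 -38.479 263.11 ] [[ 0.994 -0.     0.107]
 [-0.107 -0.     0.994]
 [-0.    -1.    -0.   ]]
side 335.7228582920186 206.67927341522045
scene 316.4899564009472 238.02155052353407
```

View pics/side5c.png

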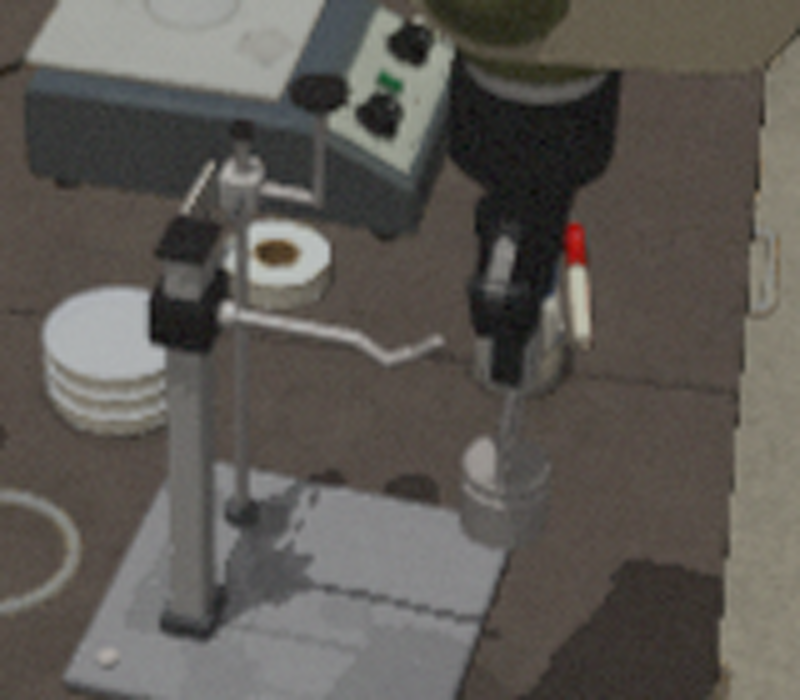

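View pics/scene5c.png

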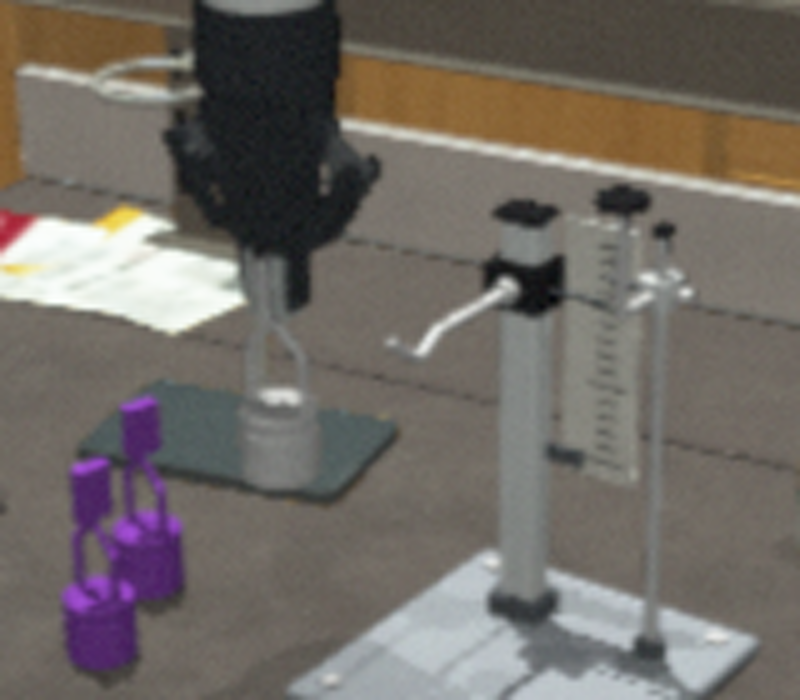

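Run:
```python
from h import *
S=ctrl.get_calibration("scene");X=ctrl.get_calibration("side")
pts=dict(seat=((388,361),(422,352)),tip=((439,341),(394,342)),junc=((226,314),(508,290)),coltop=((192,236),(527,210)),pad=((320,91),(622,197)),rodtop=((242,130),(664,229)),colbase=((190,625),(523,602)),cylbot=((504,520),(280,470)),tabtop=((512,300),(268,258)))
Q={}
for k,(a,b) in pts.items():
    P,e=tri([(X,(255+a[0]/5,136+a[1]/5)),(S,(236+b[0]/5,168+b[1]/5))]);Q[k]=P;print(k,P,e)
d=Q['junc']-Q['seat'];print("yaw",np.arctan2(d[1],d[0]))
d=Q['coltop']-Q['rodtop'];print(np.arctan2(-d[0],d[1]),np.linalg.norm(d[:2]))
```

```text
seat [509.834 -94.492 218.48 ] [[-0.6, -1.0], [-0.7, 0.8]]
tip [483.773 -92.443 235.321] [[-0.4, -0.6], [-0.5, 0.5]]
junc [ 594.57  -105.737  226.775] [[-0.3, -0.6], [-0.4, 0.4]]
coltop [ 612.19  -109.08   270.595] [[-0.2, -0.5], [-0.3, 0.3]]
pad [ 560.851 -190.885  310.209] [[-0.2, -0.4], [-0.2, 0.3]]
rodtop [ 602.884 -197.436  277.645] [[-0.3, -0.6], [-0.4, 0.5]]
colbase [ 616.852 -103.835    8.406] [[-0.8, -1.2], [-0.9, 0.9]]
cylbot [441.545 -43.202 165.325] [[-0.5, -0.7], [-0.5, 0.5]]
tabtop [442.541 -45.157 295.298] [[0.9, 1.5], [1.1, -1.2]]
yaw -0.13193517501596333
-0.10493322934607072 88.84456910421075
```

```bash
python3 -m inch '[0,0,-2,0,0,0,-0.1,0,-3.5,0,0,0,-0.2,0,-4.5,0,0,0,-0.2,0,-4.95,0,0,0,-0.2,0,-4.95,0,0,0,-0.2,0,-4.95,0,0,0]'
python3 - <<'E'
from h import *
for n in("side","scene","wrist"):
    im=ctrl.capture(n);cv2.imwrite(f"pics/{n}6.png",im[:,:,::-1])
    if n=="wrist":continue
    P=[480,-90,225];u,v=proj(ctrl.get_calibration(n),P)[0];print(n,int(u),int(v));crop(im,u,v,65,50,n+"6c",6)
p,R,s=tool();print(p,R.as_matrix()[:,0],s['force'],s['time_s'])
E
```

```text
time_s: 6.45
eef_pos: [436.2, -84.9, 263.2]
ee_rot: [0.706, -0.706, 0.038, -0.038]
force: [0.6, -0.7, -4.7]
grip_width: 0.12
side 343 207
scene 312 240
[436.254 -84.792 263.275] [ 0.994 -0.107 -0.   ] [ 0.489  0.674 -4.451] 6.6
```

View pics/side6c.png

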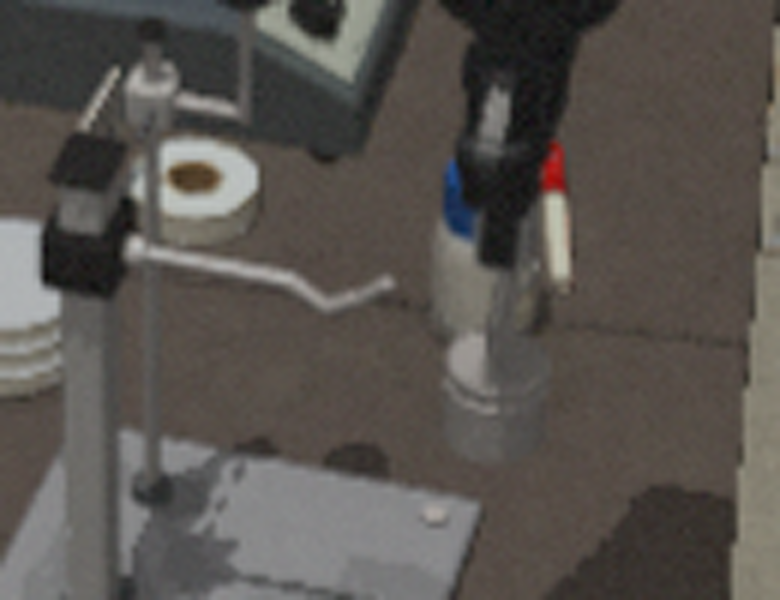

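View pics/scene6c.png

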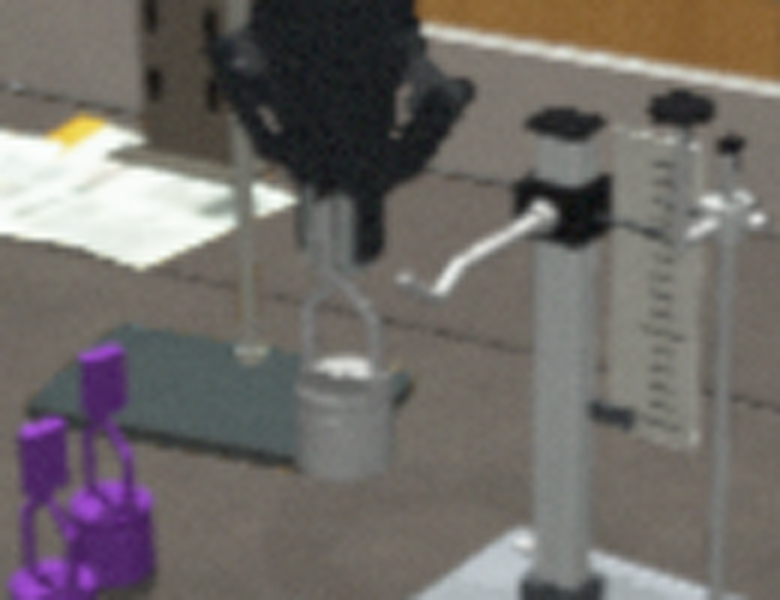

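View pics/wrist6.png

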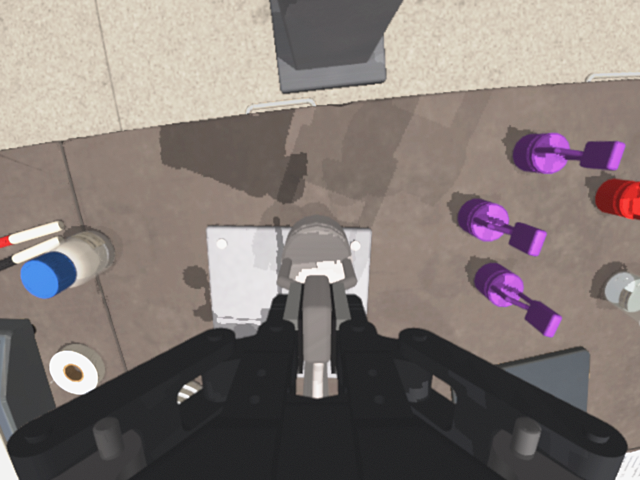

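Run:
```python
from h import *
p=np.array([436.2,-84.9,263.2]);yaw=-0.107
c,s=np.cos(yaw),np.sin(yaw)
def L(q): return [p[0]+c*q[0]-s*q[1],p[1]+s*q[0]+c*q[1],p[2]-94.5+q[2]]
th=np.linspace(0,2*np.pi,40)
pts=[(22*np.cos(t),22*np.sin(t),0) for t in th]+[(22*np.cos(t),22*np.sin(t),42) for t in th]+[(0,-18,50),(0,18,50),(0,-18,64),(0,18,64),(0,0,90),(0,0,86)]
b=np.array([509.5,-95,220]);by=-.115;cb,sb=np.cos(by),np.sin(by)
H=[(0,0,0),(-25,0,18),(17,0,10),(90,0,10)]
for n,u0,v0 in(("side",343-65,207-50),("scene",312-65,240-50)):
    im=cv2.imread(f"pics/{n}6c.png");C=ctrl.get_calibration(n)
    for q in proj(C,[L(x) for x in pts]): cv2.circle(im,tuple(int(round(v)) for v in ((q[0]-u0)*6,(q[1]-v0)*6)),2,(0,0,255),-1)
    for q in proj(C,[[b[0]+cb*x-sb*y,b[1]+sb*x+cb*y,b[2]+z] for x,y,z in H]): cv2.circle(im,tuple(int(round(v)) for v in ((q[0]-u0)*6,(q[1]-v0)*6)),3,(0,255,0),-1)
    cv2.imwrite(f"pics/{n}6o.png",im)
```

```text
(no output)
```

View pics/side6o.png

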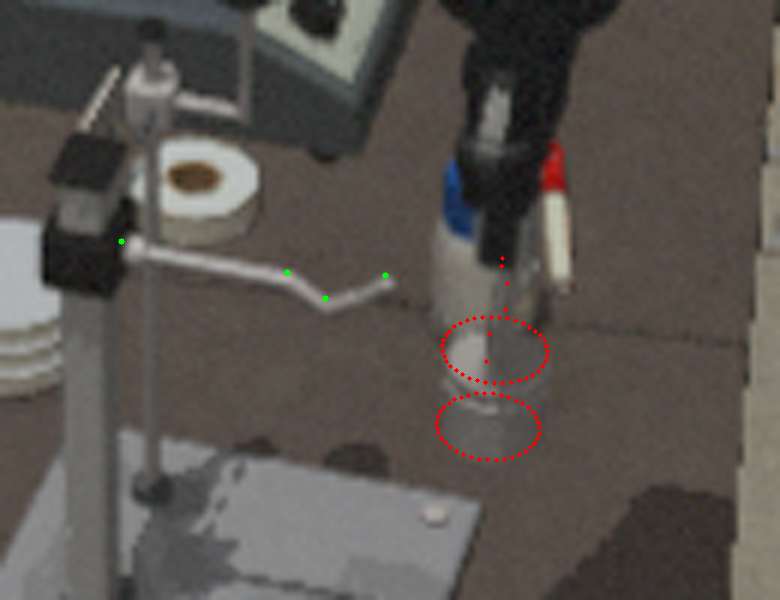

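View pics/scene6o.png

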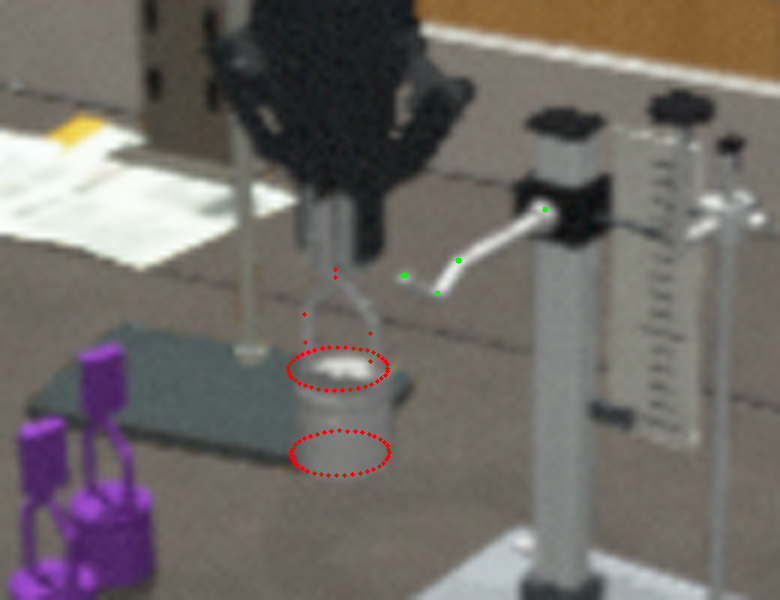

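```bash
python3 -m inch '[0.6,-0.2,-0.1,0,0,0,1.6,-0.2,-0.1,0,0,0,2.6,-0.2,-0.1,0,0,0,3.4,-0.2,-0.1,0,0,0,4.2,-0.2,-0.1,0,0,0,4.2,-0.2,-0.1,0,0,0]'
python3 - <<'E'
from h import *
for n in("side","scene"):
    im=ctrl.capture(n);P=[490,-93,225];u,v=proj(ctrl.get_calibration(n),P)[0];print(n,int(u),int(v));crop(im,u,v,45,40,n+"7c",9)
p,R,s=tool();print(p,R.as_matrix()[:,0],s['force'],s['time_s'])
E
```

```text
time_s: 7.1
eef_pos: [479.0, -91.0, 265.0]
ee_rot: [0.706, -0.706, 0.038, -0.038]
force: [0.8, 1.1, -4.6]
grip_width: 0.118
side 339 206
scene 315 239
[477.796 -90.841 265.098] [ 0.994 -0.107 -0.001] [-0.51   0.763 -4.968] 7.2
```

View pics/side7c.png

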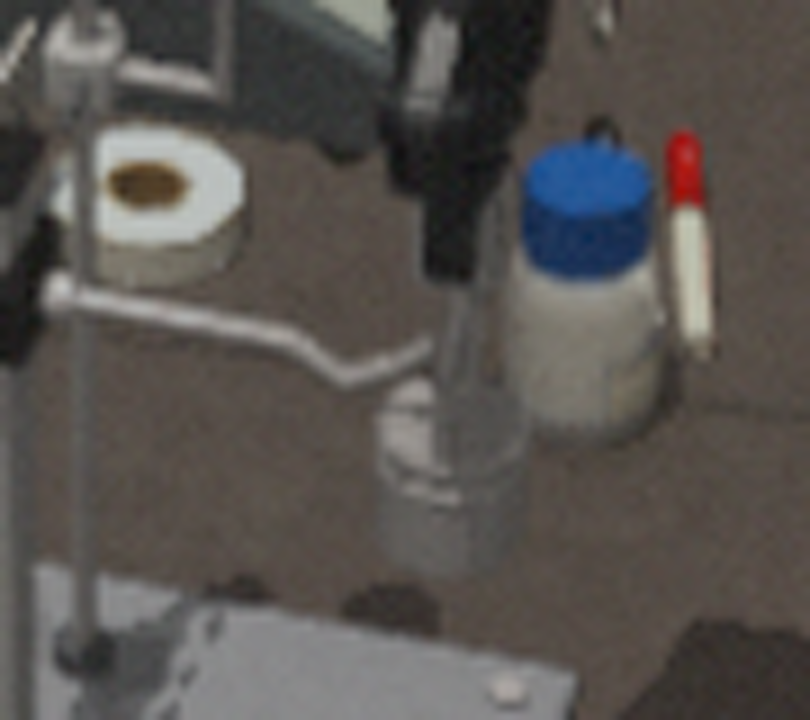

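View pics/scene7c.png

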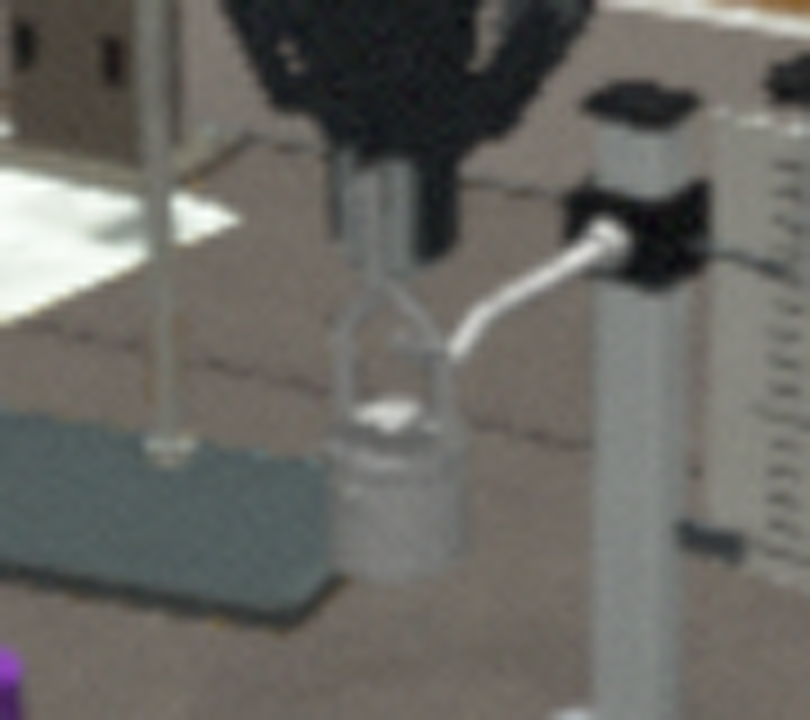

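```bash
python3 -m inch '[0.5,0,0,0,0,0,1.0,0.05,0,0,0,0,1.5,0.3,0,0,0,0,2.0,0.6,0,0,0,0,2.5,0.9,0,0,0,0,3.0,1.1,0,0,0,0,3.15,1.1,0,0,0,0,3.15,1.1,0,0,0,0]'
python3 - <<'E'
from h import *
for n in("side","scene"):
    im=ctrl.capture(n);P=[500,-93,225];u,v=proj(ctrl.get_calibration(n),P)[0];print(n,int(u),int(v));crop(im,u,v,45,40,n+"8c",9)
p,R,s=tool();print(p,R.as_matrix()[:,0],s['force'],s['time_s'])
E
```

```text
time_s: 7.87
eef_pos: [509.4, -94.4, 254.0]
ee_rot: [0.706, -0.706, 0.038, -0.038]
force: [0.2, 0.7, -4.0]
grip_width: 0.118
side 335 205
scene 317 238
[509.107 -94.338 254.329] [ 0.994 -0.108 -0.   ] [-0.572  0.732 -4.557] 7.9667
```

View pics/side8c.png

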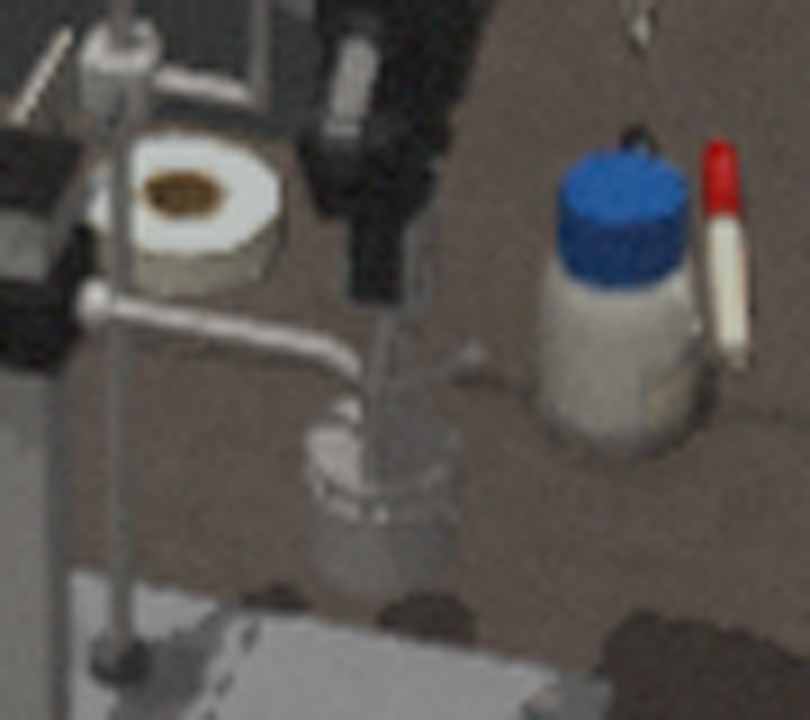

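View pics/scene8c.png

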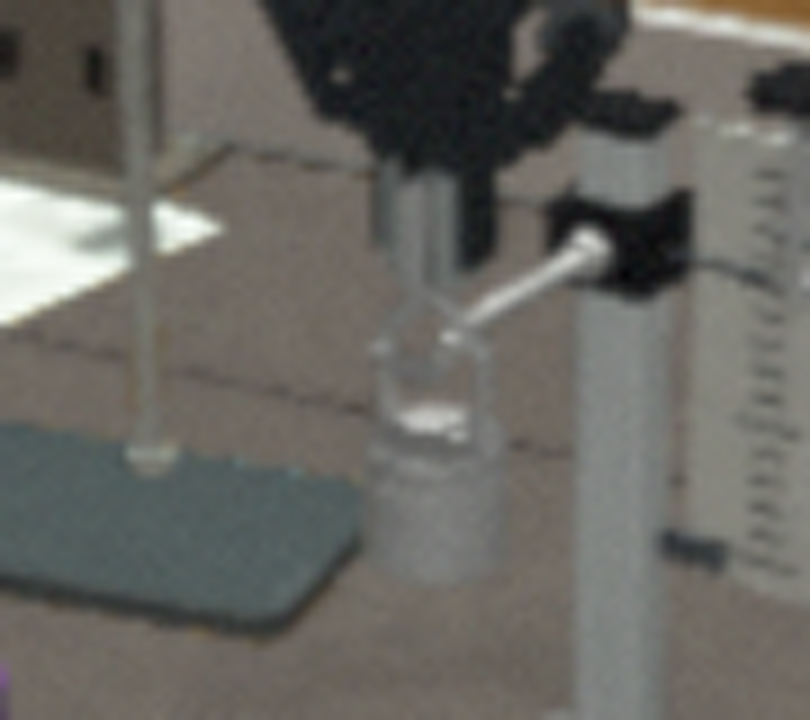

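```bash
python3 -m inch '[0,0.3,0,0,0,0,0,0.6,0,0,0,0,0,0.9,0,0,0,0,0,1.2,0,0,0,0,0,1.45,0,0,0,0,0,1.65,0,0,0,0,0,1.8,0,0,0,0,0,1.9,0,0,0,0]'
python3 - <<'E'
from h import *
F=[]
for n in("side","scene","wrist","wrist"):
    im=ctrl.capture(n);F.append(ctrl.sense()['force']);P=[500,-93,225];u,v=proj(ctrl.get_calibration(n),P)[0];crop(im,u,v,45,40,n+"9c",9)
p,R,s=tool();print(p,np.mean(F,0),s['time_s'])
E
```

```text
time_s: 8.63
eef_pos: [509.1, -94.4, 235.1]
ee_rot: [0.706, -0.706, 0.038, -0.038]
force: [-0.5, 0.0, -4.7]
grip_width: 0.121
[509.168 -94.373 235.41 ] [ 0.203 -0.079 -4.985] 8.8333
```

View pics/side9c.png

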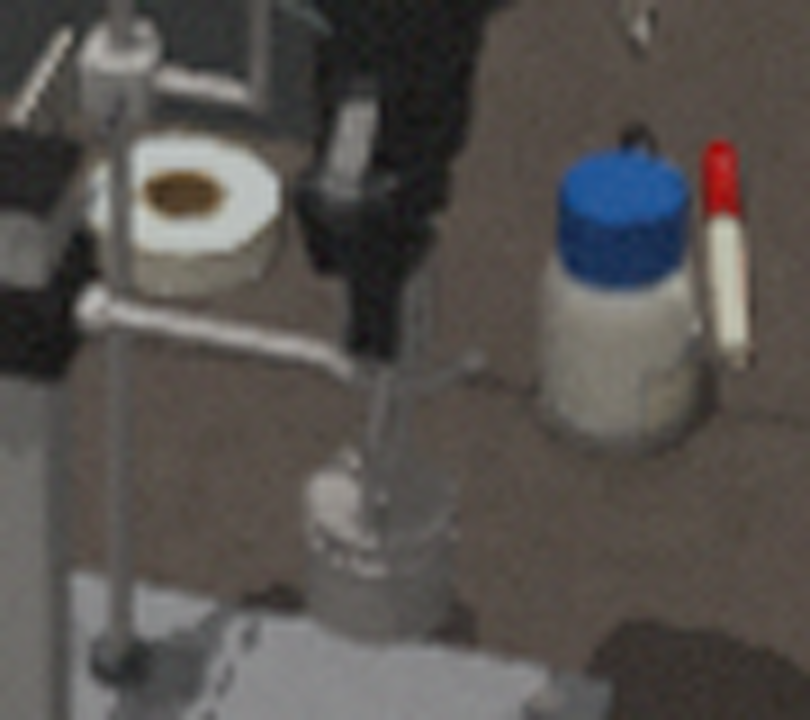

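View pics/scene9c.png

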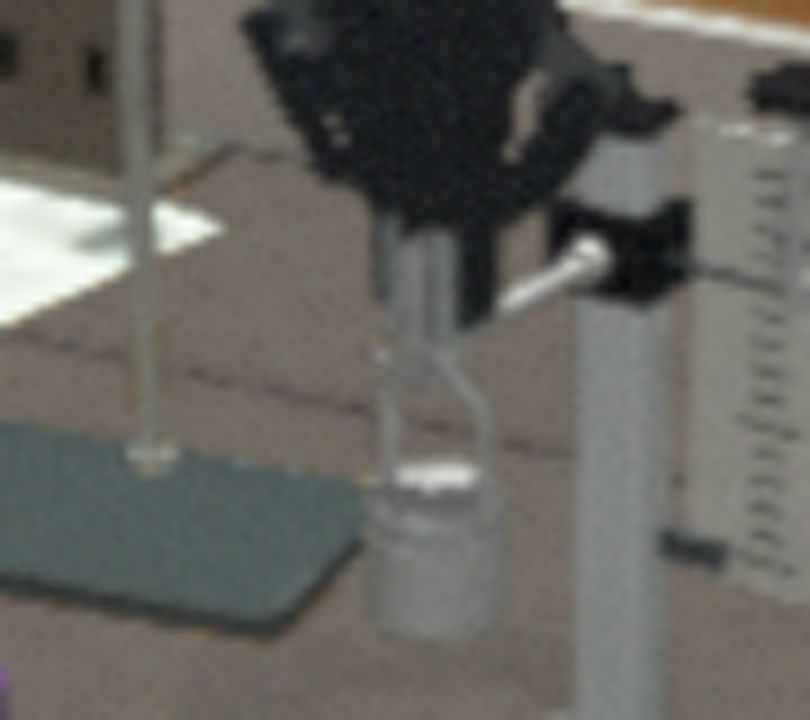

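```bash
python3 -m inch '[0,0.1,0,0,0,0,0,0.2,0,0,0,0,0,0.35,0,0,0,0,0,0.5,0,0,0,0,0,0.65,0,0,0,0,0,0.8,0,0,0,0,0,0.95,0,0,0,0,0,1.1,0,0,0,0]'
python3 - <<'E'
from h import *
F=[]
for n in("side","scene","wrist","wrist"):
    im=ctrl.capture(n);F.append(ctrl.sense()['force']);P=[500,-93,225];u,v=proj(ctrl.get_calibration(n),P)[0];crop(im,u,v,45,40,n+"10c",9)
p,R,s=tool();print(p,np.mean(F,0),s['time_s'])
E
```

```text
time_s: 9.5
eef_pos: [509.2, -94.4, 224.2]
ee_rot: [-0.706, 0.706, -0.038, 0.038]
force: [0.6, -0.9, -3.9]
grip_width: 0.118
[509.131 -94.335 224.342] [ 0.578  0.356 -3.476] 9.7
```

View pics/side10c.png

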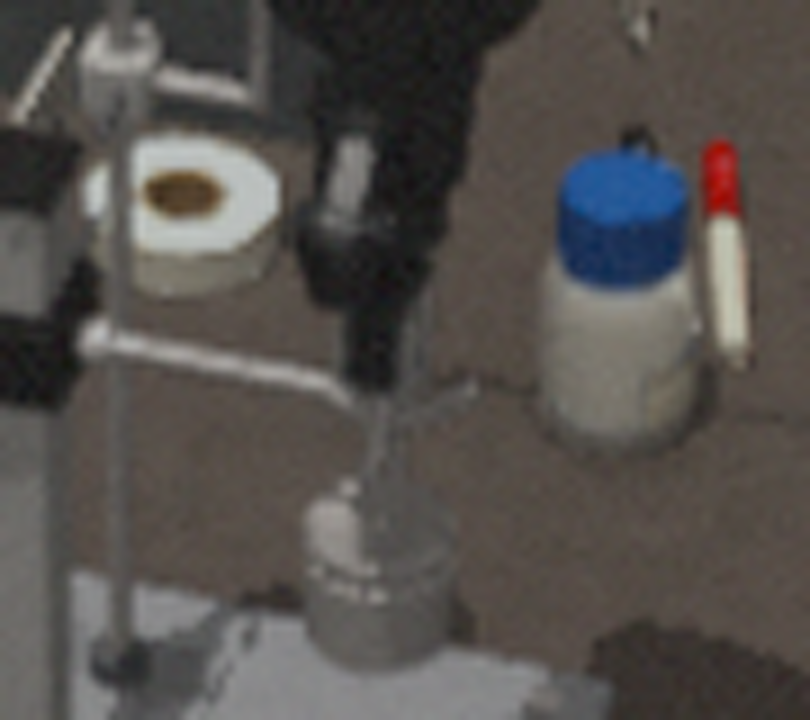

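```bash
python3 -m inch '[0,0.1,0,0,0,0,0,0.25,0,0,0,0,0,0.45,0,0,0,0,0,0.65,0,0,0,0,0,0.85,0,0,0,0,0,1.05,0,0,0,0,0,1.25,0,0,0,0,0,1.45,0,0,0,0]'
python3 -m inch '[0,0.2,0,0,0,0,0,0.4,0,0,0,0,0,0.6,0,0,0,0,0,0.8,0,0,0,0,0,1.0,0,0,0,0,0,1.2,0,0,0,0,0,1.35,0,0,0,0,0,1.5,0,0,0,0]'
python3 - <<'E'
from h import *
F=[]
for n in("side","scene","wrist","wrist","wrist","wrist","wrist","wrist"):
    im=ctrl.capture(n);F.append(ctrl.sense()['force'])
    if n!="wrist":cv2.imwrite(f"pics/{n}11.png",im[:,:,::-1]);P=[500,-93,195];u,v=proj(ctrl.get_calibration(n),P)[0];crop(im,u,v,45,40,n+"11c",9)
p,R,s=tool();print(p,np.mean(F,0),s['time_s'])
E
```

```text
time_s: 10.37
eef_pos: [509.2, -94.4, 209.6]
ee_rot: [-0.706, 0.706, -0.038, 0.038]
force: [0.7, 0.8, -3.5]
grip_width: 0.122
time_s: 11.03
eef_pos: [509.2, -94.4, 194.7]
ee_rot: [-0.706, 0.706, -0.038, 0.038]
force: [0.2, 0.2, -1.7]
grip_width: 0.118
[509.153 -94.373 194.895] [ 0.696  0.589 -1.777] 11.4333
```

View pics/side11c.png

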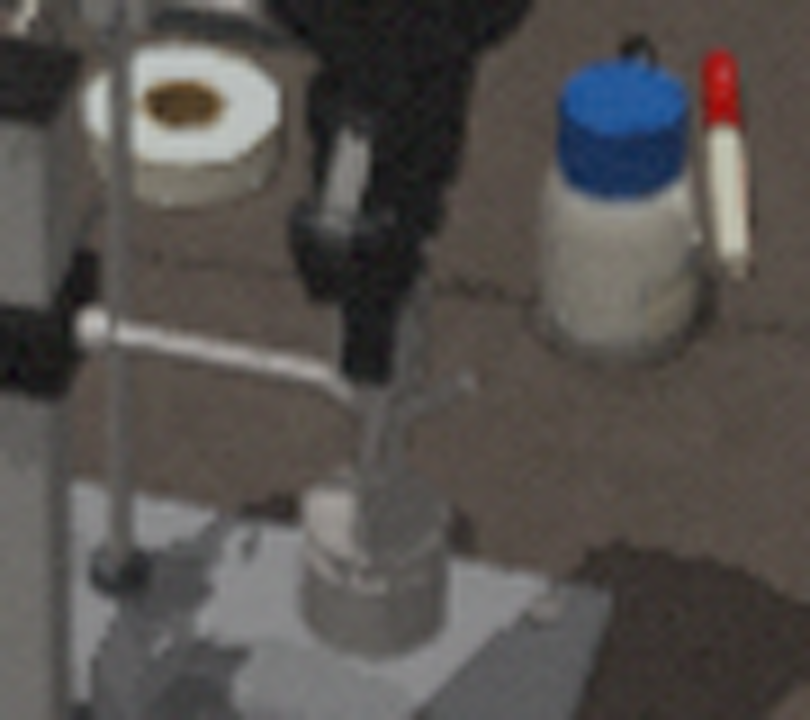

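View pics/scene11c.png

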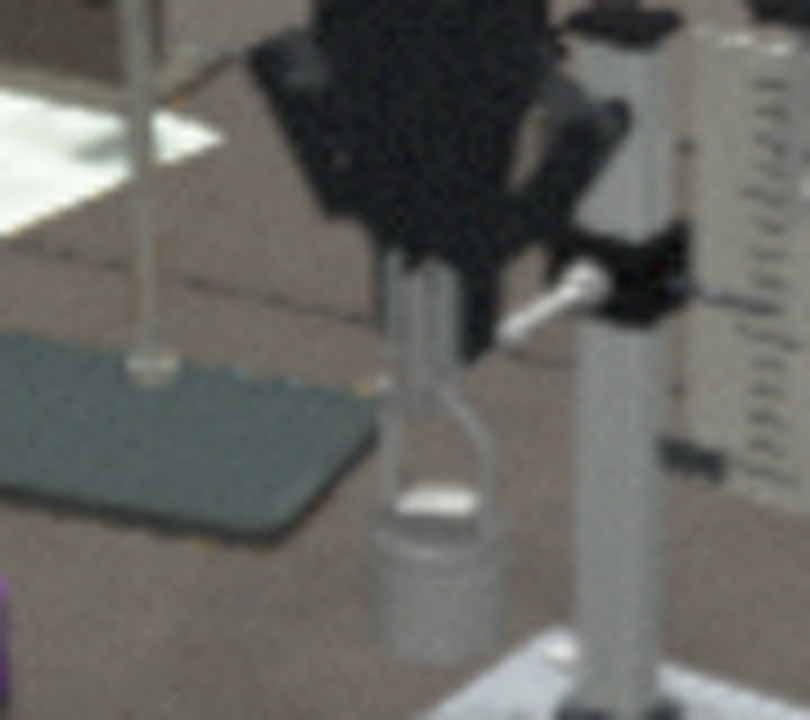

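```bash
python3 -m inch '[0,0.15,0,0,0,0,0,0.3,0,0,0,0,0,0.5,0,0,0,0,0,0.7,0,0,0,0,0,0.9,0,0,0,0,0,1.1,0,0,0,0,0,1.3,0,0,0,0,0,1.5,0,0,0,0]'
python3 -m inch '[0,0.15,0,0,0,0,0,0.3,0,0,0,0,0,0.45,0,0,0,0,0,0.55,0,0,0,0,0,0.6,0,0,0,0,0,0.6,0,0,0,0]'
python3 - <<'E'
from h import *
F=[];T=[]
for n in range(30):
    im=ctrl.capture("side");x=ctrl.sense();F.append(x['force']);T.append(x['wrist_torque'])
p,R,s=tool();print(p,np.mean(F,0),np.std(F,0)/30**.5,np.mean(T,0),s['time_s'])
E
```

```text
time_s: 12.1
eef_pos: [509.2, -94.4, 179.6]
ee_rot: [-0.706, 0.706, -0.038, 0.038]
force: [2.0, 0.4, -0.9]
grip_width: 0.114
time_s: 12.6
eef_pos: [509.2, -94.4, 173.7]
ee_rot: [0.706, -0.706, 0.038, -0.038]
force: [2.1, 1.7, -0.1]
grip_width: 0.117
[509.146 -94.365 173.79 ] [2.029 1.164 0.028] [0.087 0.089 0.103] [ 0.268 -0.387 -0.002] 14.1
```

```bash
python3 -m inch '[0.05,0,0.03,0,0,0,0.1,0,0.06,0,0,0,0.15,0,0.1,0,0,0,0.15,0,0.1,0,0,0]'
python3 - <<'E'
from h import *
F=[];T=[]
for n in range(12):
    im=ctrl.capture("side" if n else "scene");x=ctrl.sense();F.append(x['force']);T.append(x['wrist_torque'])
    if n<2: nm="side" if n else "scene"; P=[500,-93,170];u,v=proj(ctrl.get_calibration(nm),P)[0];crop(im,u,v,45,40,nm+"12c",9)
p,R,s=tool();print(p,np.mean(F,0),np.std(F,0)/12**.5,np.mean(T,0),s['time_s'])
E
```

```text
time_s: 14.43
eef_pos: [510.3, -93.3, 173.5]
ee_rot: [0.706, -0.706, 0.039, -0.037]
force: [-2.5, 2.4, -0.7]
grip_width: 0.122
[510.433 -93.388 173.648] [-3.177  3.065 -0.179] [0.247 0.132 0.169] [0.582 0.592 0.003] 15.0333
```

View pics/side12c.png

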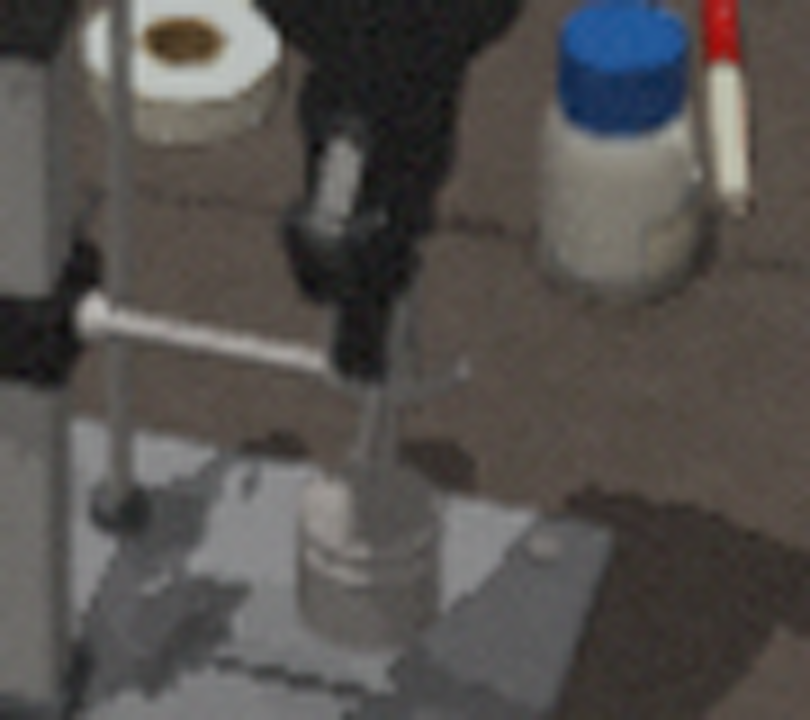

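View pics/scene12c.png

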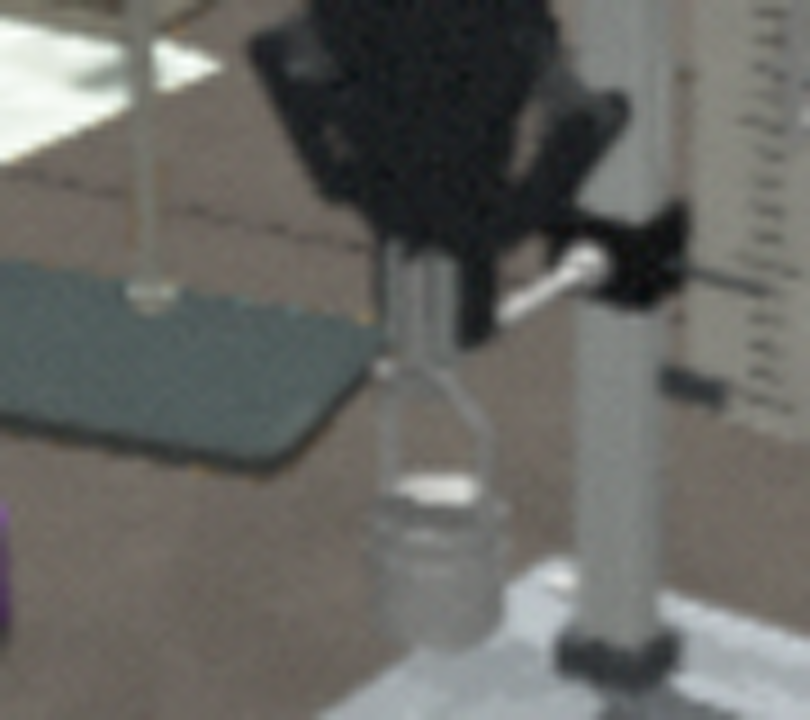

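```bash
python3 -m inch '[-0.05,0,0,0,0,0,-0.09,0,0,0,0,0,-0.09,0,0,0,0,0]'
cat > m.py <<'E'
from h import *
import sys
N=int(sys.argv[1]);F=[];T=[]
for n in range(N):
    im=ctrl.capture("side");x=ctrl.sense();F.append(x['force']);T.append(x['wrist_torque'])
p,R,s=tool();print(p,np.mean(F,0),np.std(F,0)/N**.5,np.mean(T,0),s['time_s'])
E
python3 m.py 10
```

```text
time_s: 15.28
eef_pos: [510.2, -93.4, 174.0]
ee_rot: [-0.706, 0.706, -0.038, 0.039]
force: [-0.6, 3.4, -0.0]
grip_width: 0.12
[510.051 -93.466 173.88 ] [ 0.958  3.439 -0.392] [0.264 0.165 0.2  ] [ 0.66  -0.157 -0.005] 15.7833
```

```bash
python3 -m inch '[0.01,0,-0.05,0,0,0,0.02,0,-0.1,0,0,0,0.02,0,-0.15,0,0,0,0.02,0,-0.15,0,0,0]'
python3 m.py 10
```

```text
time_s: 16.12
eef_pos: [510.0, -94.2, 173.7]
ee_rot: [0.707, -0.705, 0.038, -0.038]
force: [1.6, 7.5, 0.4]
grip_width: 0.124
[509.95  -94.171 173.699] [ 2.25   7.797 -0.092] [0.165 0.115 0.098] [ 1.454 -0.422 -0.018] 16.6167
```

```bash
python3 -m inch '[0,0,0.06,0,0,0,0,0,0.12,0,0,0,0,0,0.18,0,0,0,0,0,0.22,0,0,0,0,0,0.22,0,0,0]'
python3 m.py 10
```

```text
time_s: 17.03
eef_pos: [510.1, -93.0, 173.9]
ee_rot: [-0.706, 0.706, -0.038, 0.038]
force: [2.2, 1.7, -0.2]
grip_width: 0.119
[510.126 -92.8   173.799] [ 1.165  1.468 -0.239] [0.134 0.161 0.171] [ 0.219 -0.197  0.005] 17.5333
```

```bash
python3 -m inch '[0.02,0,0.02,0,0,0,0.03,0,0.04,0,0,0,0.03,0,0.04,0,0,0]'
python3 m.py 16
```

```text
time_s: 17.78
eef_pos: [510.3, -92.5, 173.7]
ee_rot: [-0.706, 0.706, -0.038, 0.038]
force: [-0.4, 0.7, -0.1]
grip_width: 0.119
[510.365 -92.382 173.737] [-1.059  0.293 -0.56 ] [0.194 0.123 0.12 ] [ 0.038  0.215 -0.008] 18.5833
```

```bash
python3 -m inch '[0,0.1,0,0,0,0,-0.01,0.2,0,0,0,0,-0.01,0.3,0,0,0,0,-0.01,0.4,0.01,0,0,0,-0.01,0.4,0.01,0,0,0]'
python3 m.py 24
```

```text
time_s: 19.0
eef_pos: [510.4, -92.3, 169.6]
ee_rot: [-0.706, 0.706, -0.038, 0.038]
force: [-0.4, 0.1, 0.5]
grip_width: 0.122
[510.361 -92.298 169.811] [-1.446 -0.257  0.088] [0.07  0.09  0.087] [-0.055  0.257  0.012] 20.2
```

```bash
python3 -m inch '[-0.02,-0.03,0,0,0,0,-0.03,-0.05,0,0,0,0,-0.03,-0.05,0,0,0,0]' 1 20
python3 m.py 10
python3 -m inch '[0,0,0,0,0,0,0,0,0,0,0,0]' 0.7
python3 m.py 4
python3 -m inch '[0,0,0,0,0,0,0,0,0,0,0,0,0,0,0,0,0,0]' 0.45
python3 - <<'E'
from h import *
for n in("side","scene","wrist"):
    im=ctrl.capture(n);cv2.imwrite(f"pics/{n}14.png",im[:,:,::-1])
    P=[510,-93,170];u,v=proj(ctrl.get_calibration(n),P)[0];crop(im,u,v,45,40,n+"14c",9)
E
```

```text
time_s: 20.45
eef_pos: [510.3, -92.3, 170.5]
ee_rot: [-0.706, 0.706, -0.038, 0.038]
force: [0.3, 0.7, -0.5]
grip_width: 0.119
[510.207 -92.289 170.361] [ 1.17  -0.162 -0.076] [0.23  0.067 0.073] [-0.113 -0.197 -0.004] 20.95
time_s: 21.12
eef_pos: [509.8, -92.1, 170.2]
ee_rot: [0.706, -0.706, 0.038, -0.038]
force: [0.5, -0.7, 0.5]
grip_width: 0.147
[509.97  -92.177 170.258] [-0.122  0.43   0.157] [0.228 0.168 0.221] [ 0.003  0.009 -0.003] 21.3167
time_s: 21.57
eef_pos: [510.0, -92.2, 170.3]
ee_rot: [0.706, -0.706, 0.038, -0.038]
force: [0.2, -0.4, 0.0]
grip_width: 0.273
```

View pics/side14c.png

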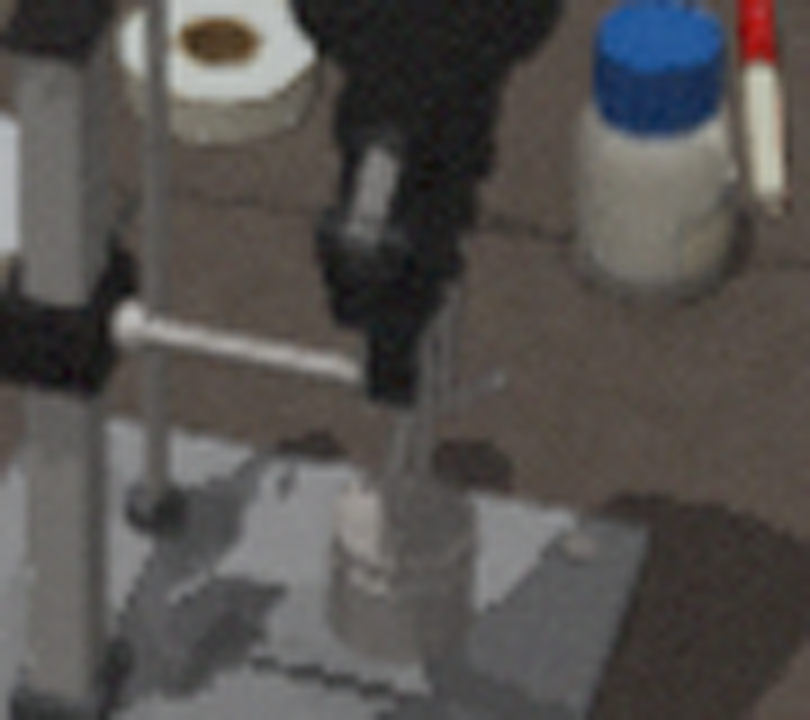

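View pics/scene14c.png

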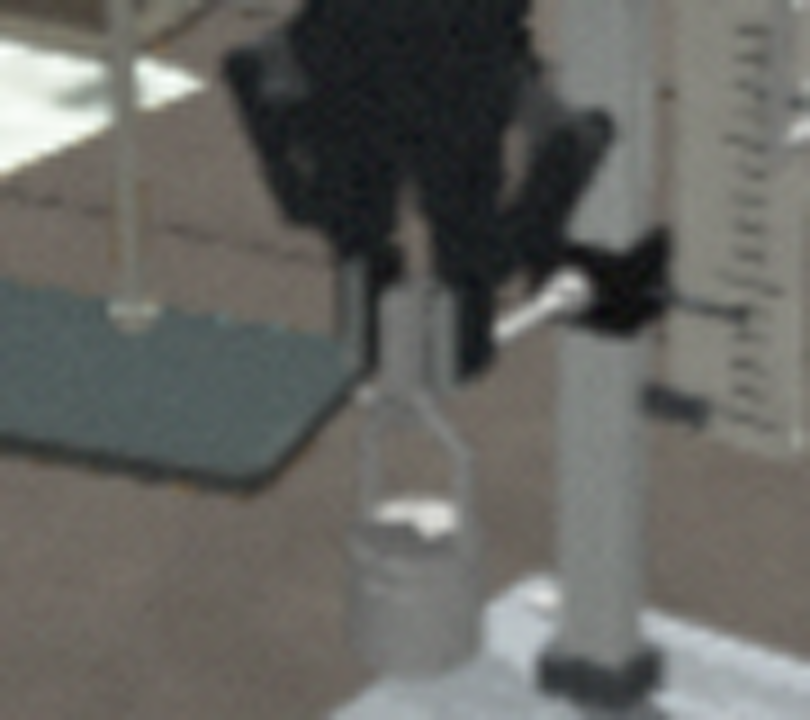

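View pics/wrist14.png

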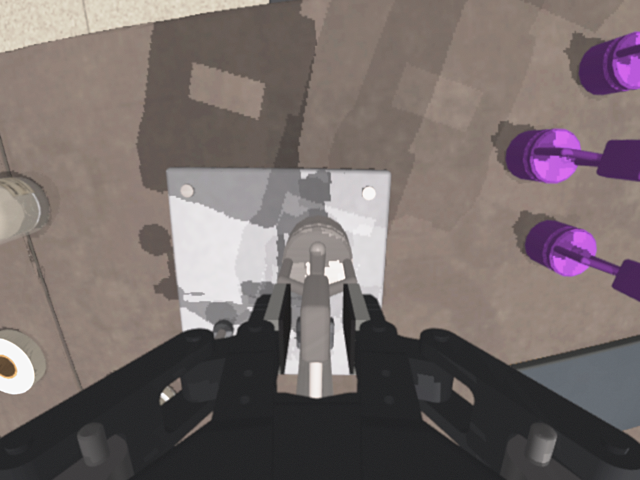

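```bash
python3 -m inch '[0,0,0,0,0,0,0,-0.3,0,0,0,0,0,-1,0,0,0,0,0,-2,0,0,0,0,0,-3.5,0,0,0,0,0,-5.5,0,0,0,0,0,-8,0,0,0,0,0,-10.5,0,0,0,0]' 0.2
python3 - <<'E'
from h import *
for n in("side","scene"):
    im=ctrl.capture(n);cv2.imwrite(f"pics/{n}15.png",im[:,:,::-1])
    P=[560,-130,200];u,v=proj(ctrl.get_calibration(n),P)[0];print(n,int(u),int(v));crop(im,u,v,65,50,n+"15c",6)
p,R,s=tool();print(p,s['force'],s['time_s'],s['joints'])
E
```

```text
time_s: 22.38
eef_pos: [509.9, -92.2, 277.3]
ee_rot: [-0.706, 0.706, -0.038, 0.038]
force: [0.1, 0.3, 0.5]
grip_width: 0.399
side 314 202
scene 339 241
[511.284 -92.706 280.248] [1.546 0.298 0.052] 22.4833 [-0.405  0.265  1.433 -0.     1.435 -1.868]
```

View pics/side15c.png

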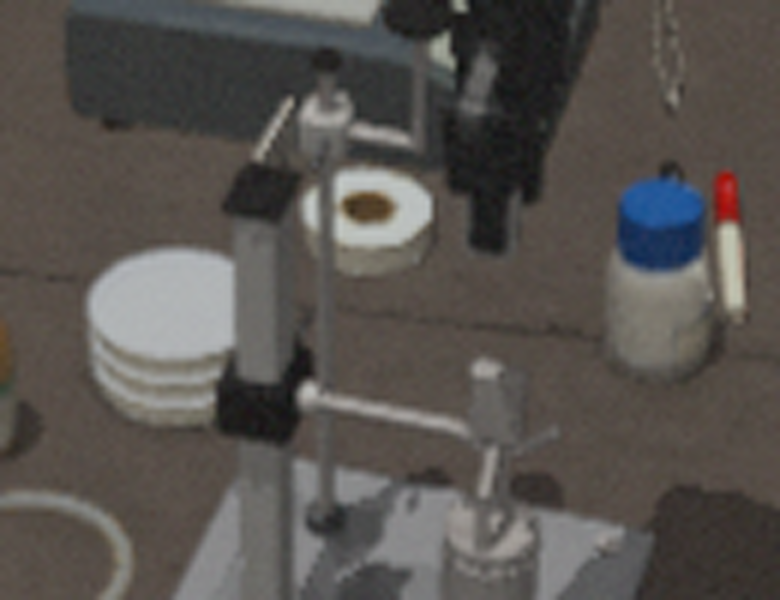

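View pics/scene15c.png

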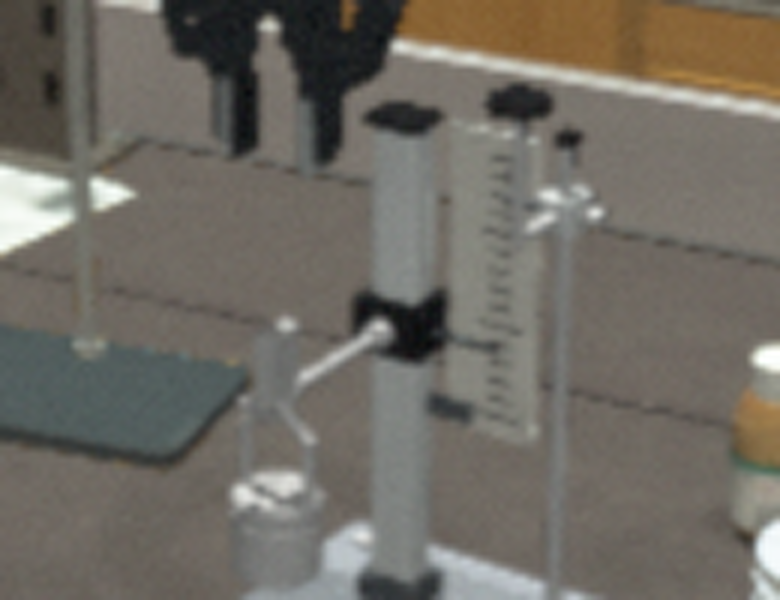

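```bash
python3 -m inch '[0,-2,0,0,0,0,0,-4.5,0,0,0,0,0.8,-7,-1.5,0,0,0,2,-7,-3.5,0,0,0,3.4,-7,-5.5,0,0,0,4.8,-7,-7.5,0,0,0,5.7,-7,-8.7,0,0,0,6.1,-7,-9.3,0,0,0]' 1 60
python3 -m inch '[0,0,0,0,0,0,0,0,0,0,0,0]'
python3 - <<'E'
from h import *
for n in("side","scene","wrist"):
    im=ctrl.capture(n);cv2.imwrite(f"pics/{n}16.png",im[:,:,::-1])
    if n=="wrist":continue
    P=[585,-150,220];u,v=proj(ctrl.get_calibration(n),P)[0];print(n,int(u),int(v));crop(im,u,v,45,45,n+"16c",9)
p,R,s=tool();print(p,s['force'],s['time_s'],s['joints'],s['grip_width'])
E
```

```text
time_s: 23.15
eef_pos: [561.1, -192.8, 344.6]
ee_rot: [0.706, -0.706, 0.039, -0.038]
force: [0.3, -0.4, -0.2]
grip_width: 0.001
time_s: 23.32
eef_pos: [560.5, -190.8, 345.3]
ee_rot: [0.706, -0.706, 0.038, -0.038]
force: [-0.2, -0.6, 0.2]
grip_width: 0.001
side 306 190
scene 349 232
[ 560.46  -190.366  345.8  ] [ 0.492 -0.233 -0.502] 23.4667 [-0.525  0.425  1.049  0.     1.668 -1.989] 0.00041291435268728526
```

View pics/side16c.png

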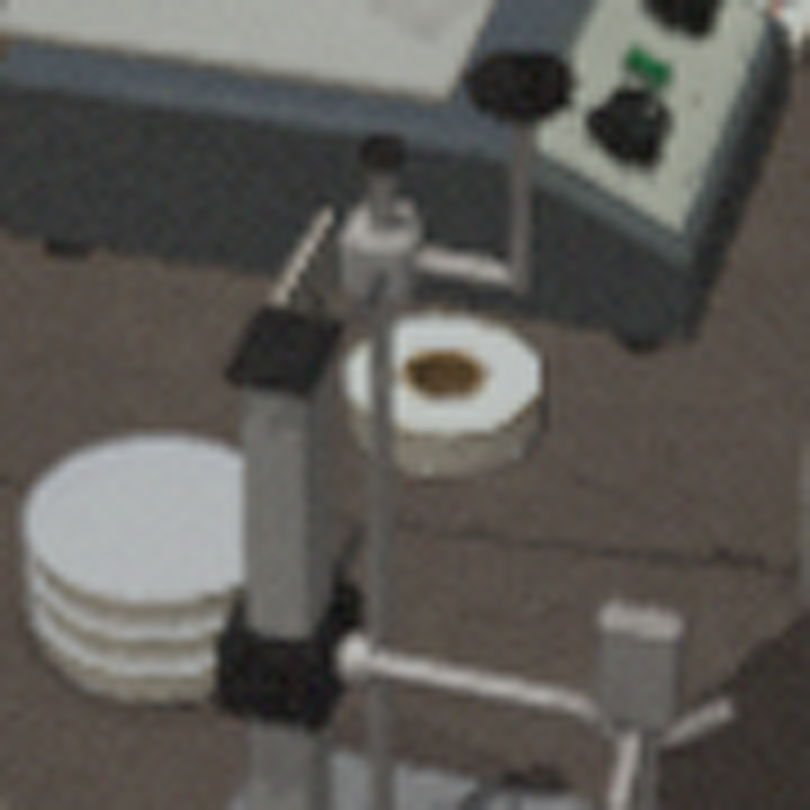

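View pics/scene16c.png

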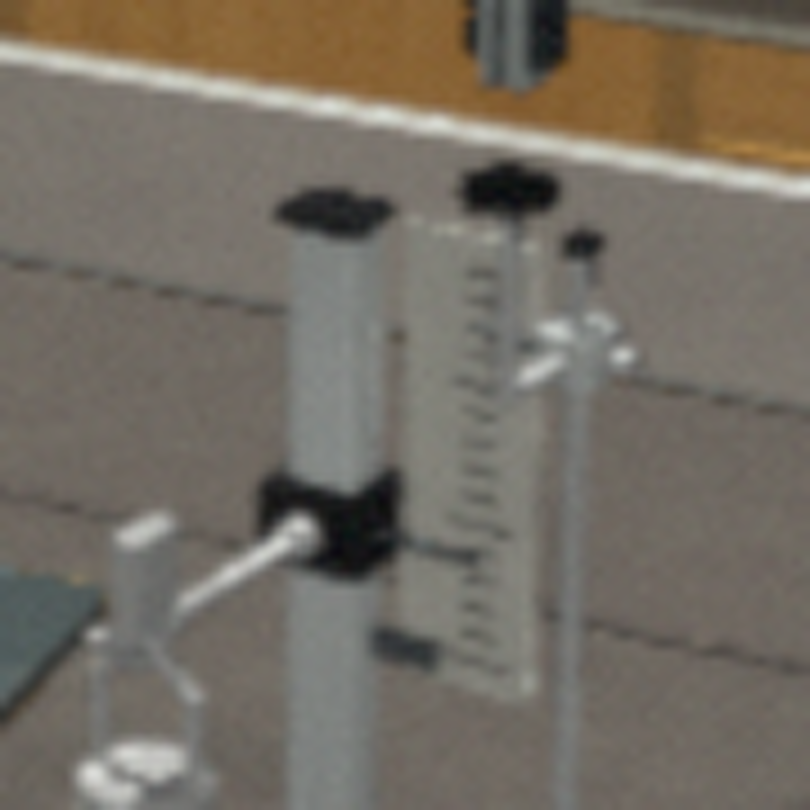

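View pics/wrist16.png

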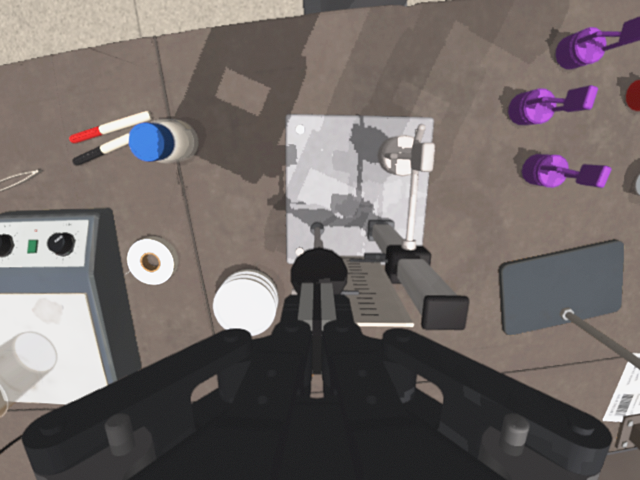

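```bash
cat > dip.py <<'E'
from h import *
import sys
def T(q,b=(613.3,-107.0,-.115)):
    c,s=np.cos(b[2]),np.sin(b[2]);return [b[0]+c*q[0]-s*q[1],b[1]+s*q[0]+c*q[1],q[2]]
S=ctrl.get_calibration("scene");X=ctrl.get_calibration("side")
def track(n,a,b,uv,w,h,q0,sgn=-1):
    A=cv2.imread(f"pics/{a}.png");B=cv2.imread(f"pics/{b}.png");C={"scene":S,"side":X}[n]
    u,v=uv;k=8
    t=cv2.resize(A[v-h:v+h,u-w:u+w],None,fx=k,fy=k,interpolation=2)
    sr=B[v-h-8:v+h+45,u-w-6:u+w+6];sr=cv2.resize(sr,None,fx=k,fy=k,interpolation=2)
    m=cv2.matchTemplate(sr,t,cv2.TM_CCOEFF_NORMED);_,sc,_,l=cv2.minMaxLoc(m)
    d=np.array([l[0]/k-6,l[1]/k-8]);
    base=proj(C,T(q0))[0]
    f=lambda z:proj(C,T((q0[0],q0[1],q0[2]-z[0])))[0]-base-d
    r=least_squares(f,[30.],diff_step=1e-3);print(n,a,b,"shift",d,"score",round(sc,3),"dz",r.x,"res",f(r.x))
E
python3 - <<'E'
from dip import *
# knob/hook block positions unloaded
print(proj(S,T((-13,0,230))),proj(X,T((-13,0,230))))
for w in(5,7,9):
    u,v=proj(S,T((-13,0,230)))[0].astype(int);track("scene","scene6","scene16",(u,v),w,w,(-13,0,230))
    u,v=proj(X,T((-13,0,230)))[0].astype(int);track("side","side6","side16",(u,v),w,w,(-13,0,230))
f=lambda z:(proj(S,T((0,-58,230-z[0])))[0]-(357.3,248.3))[1:]
print("ptr",least_squares(f,[60.]).x, proj(S,T((0,-58,230-64))),proj(X,T((0,-58,230-64))))
print("pad",tri([(S,(360.7,208.1)),(X,(318.9,154.4))]))
for z in(320,315,310):print(z,proj(S,T((-42,-90,z))),proj(X,T((-42,-90,z))),T((-42,-90,z)))
E
```

```text
[[338.078 224.68 ]] [[297.638 197.027]]
scene scene6 scene16 shift [-0.125 20.625] score 0.988 dz [65.306] res [0.025 0.   ]
side side6 side16 shift [ 0.  19.5] score 0.971 dz [64.087] res [ 0.153 -0.001]
scene scene6 scene16 shift [-0.125 20.5  ] score 0.983 dz [64.903] res [0.025 0.   ]
side side6 side16 shift [ 0.125 19.5  ] score 0.968 dz [64.09] res [ 0.028 -0.   ]
scene scene6 scene16 shift [-0.125 20.5  ] score 0.982 dz [64.903] res [0.025 0.   ]
side side6 side16 shift [ 0.25 19.5 ] score 0.849 dz [64.093] res [-0.097  0.001]
ptr [64.743] [[357.336 248.067]] [[299.58  202.639]]
pad (array([ 561.107, -191.901,  308.574]), [[-0.2, 0.2], [-0.1, -0.3]])
320 [[360.535 204.281]] [[318.782 150.384]] [np.float64(561.2502171033732), np.float64(-191.58616967574554), 320]
315 [[360.494 206.039]] [[318.747 152.053]] [np.float64(561.2502171033732), np.float64(-191.58616967574554), 315]
310 [[360.452 207.793]] [[318.712 153.715]] [np.float64(561.2502171033732), np.float64(-191.58616967574554), 310]
```

```bash
python3 -m inch '[0,1,0,0,0,0,0,2.2,0,0,0,0,0,3,0,0,0,0,0,3.3,0,0,0,0,0,3.5,0,0,0,0,0,3.7,0,0,0,0,0,3.9,0,0,0,0,0,4.1,0,0,0,0]'
python3 -m inch '[0,0.3,0,0,0,0,0,0.6,0,0,0,0,0,0.9,0,0,0,0,0,1.2,0,0,0,0,0,1.5,0,0,0,0,0,1.8,0,0,0,0,0,2.1,0,0,0,0,0,2.4,0,0,0,0]'
python3 - <<'E'
from h import *
for n in("side","scene"):
    im=ctrl.capture(n);cv2.imwrite(f"pics/{n}17.png",im[:,:,::-1])
    P=[585,-150,220];u,v=proj(ctrl.get_calibration(n),P)[0];crop(im,u,v,45,45,n+"17c",9)
p,R,s=tool();print(p,s['force'],s['time_s'])
E
```

```text
time_s: 24.13
eef_pos: [560.8, -191.2, 304.6]
ee_rot: [-0.706, 0.706, -0.038, 0.038]
force: [-1.2, 1.2, 2.5]
grip_width: 0.0
time_s: 24.8
eef_pos: [560.8, -191.2, 280.0]
ee_rot: [0.706, -0.706, 0.038, -0.038]
force: [-0.2, 2.5, 2.7]
grip_width: -0.001
[ 560.607 -191.373  279.595] [-0.861 -1.694 -0.476] 24.9
```

View pics/side17c.png

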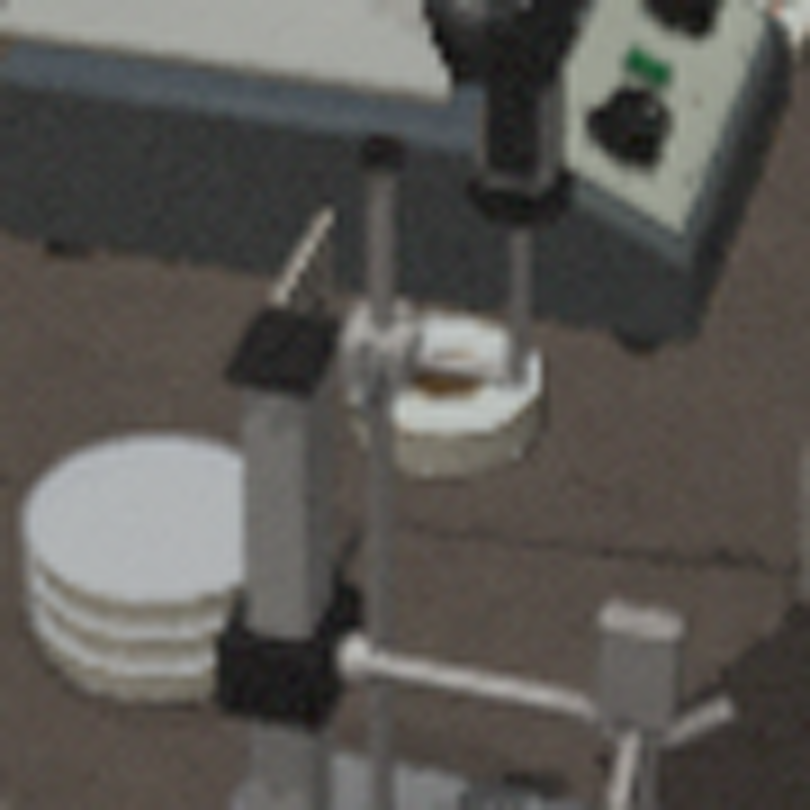

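View pics/scene17c.png

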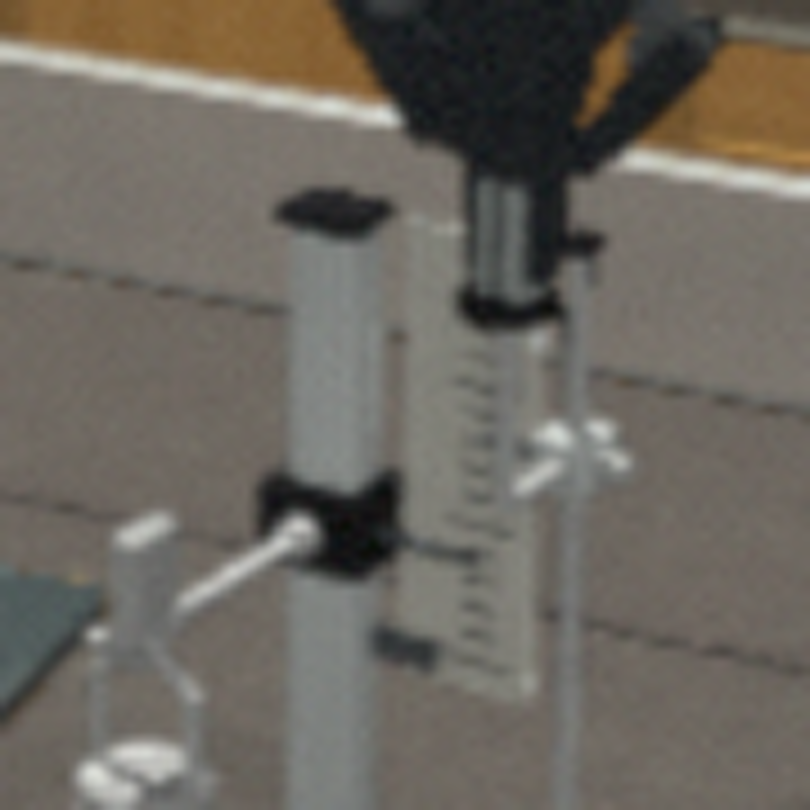

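```bash
python3 -m inch '[0,0.3,0,0,0,0,0,0.7,0,0,0,0,0,1.1,0,0,0,0,0,1.5,0,0,0,0,0,1.9,0,0,0,0,0,2.3,0,0,0,0,0,2.7,0,0,0,0,0,3.1,0,0,0,0]'
python3 -m inch '[0,0.2,0,0,0,0,0,0.4,0,0,0,0,0,0.6,0,0,0,0,0,0.8,0,0,0,0,0,0.9,0,0,0,0,0,1,0,0,0,0]'
python3 - <<'E'
from h import *
p,R,s=tool();print(p,s['force'],s['time_s'])
for n in("side","scene"):
    im=ctrl.capture(n);cv2.imwrite(f"pics/{n}18.png",im[:,:,::-1])
    P=[600,-170,180];u,v=proj(ctrl.get_calibration(n),P)[0];crop(im,u,v,30,30,n+"18c",12)
p,R,s=tool();print(p,s['force'],s['time_s'])
from dip import *
for w in(6,8):
    q=(0,-90,244)
    u,v=proj(S,T(q))[0].astype(int);track("scene","scene16","scene18",(u,v),w,w,q)
    u,v=proj(X,T(q))[0].astype(int);track("side","side16","side18",(u,v),w,w,q)
    u,v=proj(S,T((-13,0,230-65)))[0].astype(int);track("scene","scene16","scene18",(u,v),w,w,(-13,0,165))
    track("scene","scene17","scene18",(u,v),w,w,(-13,0,165))
E
```

```text
time_s: 25.57
eef_pos: [560.7, -191.4, 248.9]
ee_rot: [-0.706, 0.706, -0.038, 0.038]
force: [-0.6, -1.4, 1.6]
grip_width: -0.002
time_s: 26.07
eef_pos: [560.7, -191.4, 239.2]
ee_rot: [-0.706, 0.706, -0.038, 0.038]
force: [-1.5, -1.6, 3.0]
grip_width: 0.006
[ 560.689 -191.363  239.242] [-1.526 -1.591  2.998] 26.0667
[ 560.712 -191.128  239.048] [0.204 0.143 0.346] 26.1667
scene scene16 scene18 shift [-0.625 24.875] score 0.9 dz [76.719] res [-0.125 -0.004]
side side16 side18 shift [ 5.625 10.375] score 0.68 dz [33.752] res [-5.623  0.001]
scene scene16 scene18 shift [0. 0.] score 0.996 dz [0.] res [0. 0.]
scene scene17 scene18 shift [0. 0.] score 0.997 dz [0.] res [0. 0.]
scene scene16 scene18 shift [-0.625 24.875] score 0.904 dz [76.719] res [-0.125 -0.004]
side side16 side18 shift [ 6.    10.375] score 0.532 dz [33.753] res [-5.998  0.001]
scene scene16 scene18 shift [0. 0.] score 0.996 dz [0.] res [0. 0.]
scene scene17 scene18 shift [0. 0.] score 0.998 dz [0.] res [0. 0.]
```

View pics/scene18c.png

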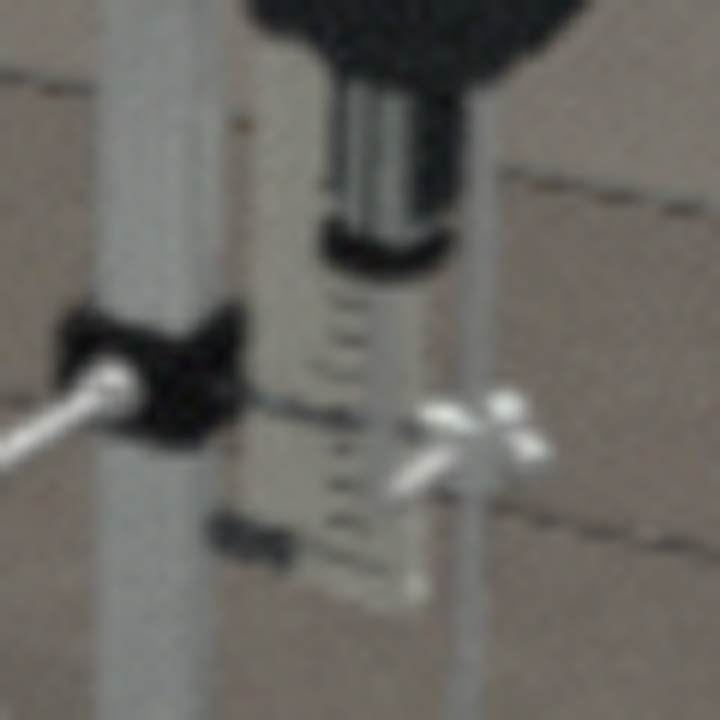

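View pics/side18c.png

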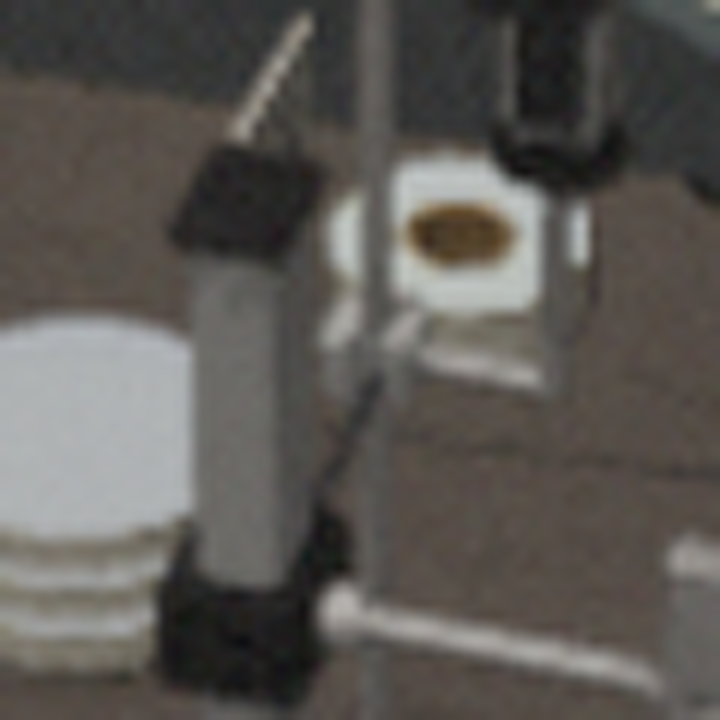

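```bash
cat > blade.py <<'E'
from dip import *
import sys
n=sys.argv[1]
im=cv2.imread(f"pics/{n}.png").astype(float).mean(2)
b=(613.3,-107.0,-.115);nx=np.array([np.cos(b[2]),np.sin(b[2]),0]);O=np.array([b[0],b[1],0])
yv=np.array([-np.sin(b[2]),np.cos(b[2]),0])
for y in range(-20,-90,-3):
    # profile along z at this y
    zs=np.arange(140,190,.5);uv=proj(S,[T((0,y,z)) for z in zs]).astype(np.float32)
    pr=cv2.remap(im.astype(np.float32),uv[:,0].copy(),uv[:,1].copy(),cv2.INTER_CUBIC).ravel()
    i=pr[20:-10].argmin()+20;bg=np.median(pr)
    w=np.clip(bg-6-pr,0,None)[max(0,i-9):i+10];print(y,"zmin",zs[i],"cent",round((w*zs[max(0,i-9):i+10]).sum()/max(w.sum(),1e-6),1),"depth",round(bg-pr[i],1))
E
python3 blade.py scene18
python3 - <<'E'
import cv2
a=cv2.imread('pics/scene18.png')
cv2.imwrite('pics/z18.png',cv2.resize(a[236:266,340:376],None,fx=20,fy=20,interpolation=0))
E
```

```text
-20 zmin 172.0 cent 172.1 depth 26.2
-23 zmin 177.0 cent 177.1 depth 16.3
-26 zmin 163.0 cent 163.1 depth 24.6
-29 zmin 162.5 cent 162.9 depth 37.3
-32 zmin 162.5 cent 162.4 depth 32.7
-35 zmin 161.5 cent 161.8 depth 34.6
-38 zmin 162.0 cent 162.3 depth 41.9
-41 zmin 162.5 cent 162.6 depth 46.2
-44 zmin 162.5 cent 162.3 depth 45.9
-47 zmin 162.5 cent 162.3 depth 42.1
-50 zmin 163.0 cent 162.9 depth 42.7
-53 zmin 164.0 cent 163.5 depth 41.7
-56 zmin 163.5 cent 163.6 depth 31.8
-59 zmin 163.5 cent 164.0 depth 22.4
-62 zmin 164.5 cent 164.8 depth 9.9
-65 zmin 166.0 cent 0.0 depth 5.2
-68 zmin 165.0 cent 165.2 depth 14.3
-71 zmin 165.5 cent 165.4 depth 32.3
-74 zmin 165.5 cent 165.2 depth 31.4
-77 zmin 184.5 cent 185.5 depth 14.6
-80 zmin 150.0 cent 150.0 depth 18.4
-83 zmin 150.5 cent 150.3 depth 27.1
-86 zmin 151.0 cent 150.4 depth 21.2
-89 zmin 151.5 cent 151.4 depth 9.4
```

View pics/z18.png

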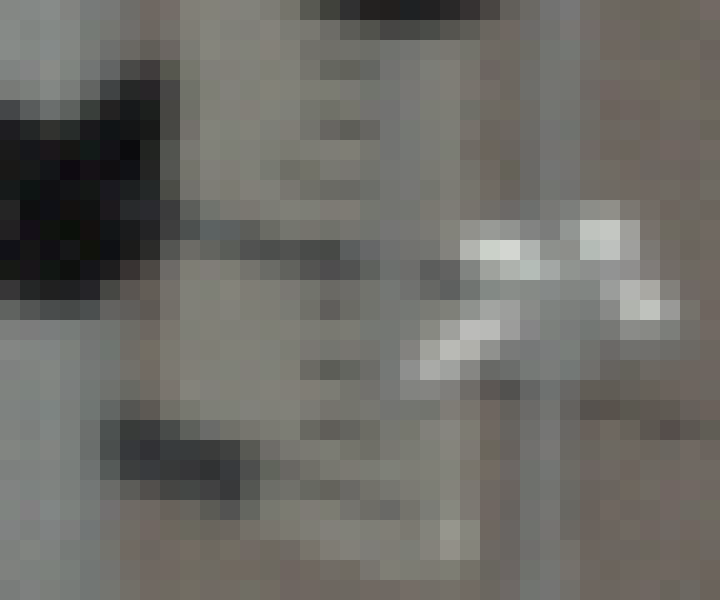

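```bash
python3 -m inch '[0,0.1,0,0,0,0,0,0.2,0,0,0,0,0,0.26,0,0,0,0,0,0.26,0,0,0,0]'
python3 - <<'E'
from h import *
I=np.mean([ctrl.capture("scene").astype(float) for _ in range(6)],0);cv2.imwrite("pics/scene19.png",I[:,:,::-1].round().astype(np.uint8))
J=np.mean([ctrl.capture("side").astype(float) for _ in range(3)],0);cv2.imwrite("pics/side19.png",J[:,:,::-1].round().astype(np.uint8))
p,R,s=tool();print(p,s['force'],s['time_s'])
a=cv2.imread('pics/scene19.png');cv2.imwrite('pics/z19.png',cv2.resize(a[236:266,340:376],None,fx=20,fy=20,interpolation=2))
b=cv2.imread('pics/side19.png');cv2.imwrite('pics/y19.png',cv2.resize(b[180:220,285:325],None,fx=15,fy=15,interpolation=2))
E
python3 blade.py scene19 | sed -n 5,20p; echo; python3 blade.py scene17 | sed -n 5,20p
```

```text
time_s: 26.5
eef_pos: [560.7, -191.1, 236.5]
ee_rot: [0.706, -0.706, 0.038, -0.038]
force: [0.1, -0.1, 1.8]
grip_width: 0.007
[ 560.681 -191.226  236.549] [-0.867 -0.642 -0.75 ] 26.95
-32 zmin 162.5 cent 162.3 depth 33.5
-35 zmin 161.5 cent 161.7 depth 34.5
-38 zmin 162.0 cent 162.1 depth 41.7
-41 zmin 162.0 cent 162.3 depth 46.0
-44 zmin 162.5 cent 162.3 depth 47.1
-47 zmin 163.0 cent 162.5 depth 44.4
-50 zmin 163.5 cent 163.0 depth 45.0
-53 zmin 164.0 cent 163.4 depth 45.3
-56 zmin 163.5 cent 163.5 depth 37.7
-59 zmin 163.5 cent 163.5 depth 26.5
-62 zmin 163.5 cent 163.6 depth 11.7
-65 zmin 162.0 cent 0.0 depth 5.8
-68 zmin 162.5 cent 162.4 depth 17.8
-71 zmin 163.0 cent 162.6 depth 35.7
-74 zmin 163.0 cent 162.9 depth 34.4
-77 zmin 184.5 cent 185.4 depth 10.8

-32 zmin 162.5 cent 162.3 depth 35.1
-35 zmin 161.5 cent 161.6 depth 35.6
-38 zmin 162.0 cent 162.1 depth 41.9
-41 zmin 162.0 cent 162.1 depth 45.2
-44 zmin 162.5 cent 162.3 depth 46.1
-47 zmin 163.0 cent 162.6 depth 46.0
-50 zmin 163.5 cent 163.0 depth 45.5
-53 zmin 164.0 cent 163.6 depth 40.0
-56 zmin 165.0 cent 164.6 depth 20.8
-59 zmin 166.0 cent 166.0 depth 11.3
-62 zmin 174.5 cent 175.1 depth 15.0
-65 zmin 174.5 cent 175.0 depth 24.7
-68 zmin 175.5 cent 175.6 depth 17.9
-71 zmin 184.5 cent 186.4 depth 7.1
-74 zmin 184.5 cent 187.2 depth 7.6
-77 zmin 181.0 cent 0.0 depth 4.1
```

View pics/z19.png

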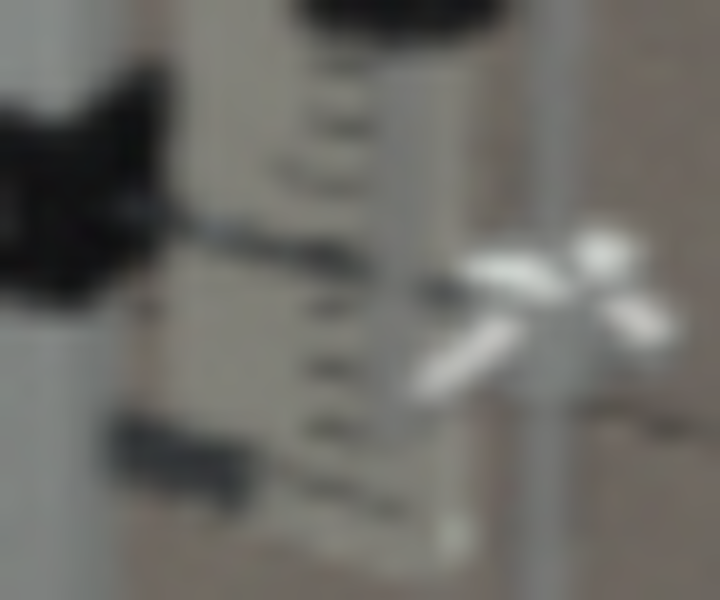

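View pics/y19.png

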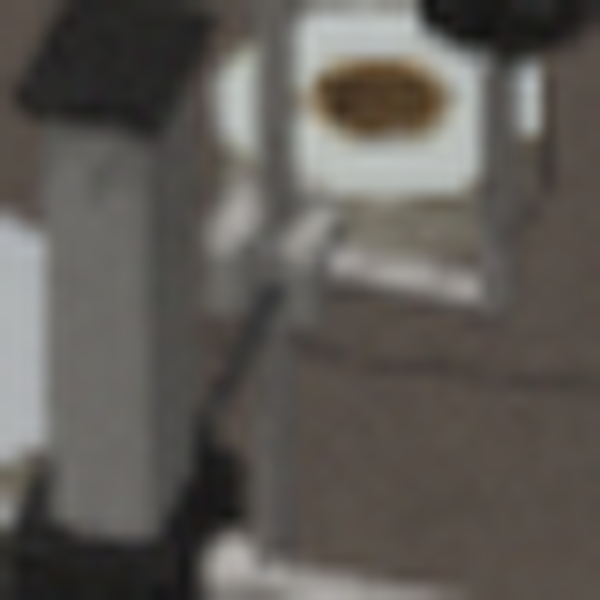

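```bash
python3 -m inch '[0,0.03,0,0,0,0,0,0.06,0,0,0,0,0,0.06,0,0,0,0,0,-0.1,0,0,0,0,0,-0.6,0,0,0,0,0,-2,0,0,0,0,0,-4,0,0,0,0,0,-7,0,0,0,0]'
python3 -m inch '[-1,-2,0,0,0,0,-3,-4,0,0,0,0,-6,-5,0,0,0,0,-8,-5,0,0,0,0,-10,-5,0,0,0,0,-10,-5,0,0,0,0]'
python3 - <<'E'
from h import *
I=np.mean([ctrl.capture("scene").astype(float) for _ in range(6)],0);cv2.imwrite("pics/scene20.png",I[:,:,::-1].round().astype(np.uint8))
J=np.mean([ctrl.capture("side").astype(float) for _ in range(3)],0);cv2.imwrite("pics/side20.png",J[:,:,::-1].round().astype(np.uint8))
p,R,s=tool();print(p,s['force'],s['time_s'])
a=cv2.imread('pics/scene20.png');cv2.imwrite('pics/z20.png',cv2.resize(a[190:320,290:400],None,fx=5,fy=4.6,interpolation=2))
b=cv2.imread('pics/side20.png');cv2.imwrite('pics/y20.png',cv2.resize(b[150:290,260:380],None,fx=4.5,fy=4.2,interpolation=2))
E
python3 blade.py scene20 | sed -n 5,20p
python3 - <<'E'
from dip import *
for w in(5,7):
    for a,b in(("6","20"),("6","19"),):
        u,v=proj(S,T((-13,0,230)))[0].astype(int);track("scene","scene"+a,"scene"+b,(u,v),w,w,(-13,0,230))
        u,v=proj(X,T((-13,0,230)))[0].astype(int);track("side","side"+a,"side"+b,(u,v),w,w,(-13,0,230))
E
```

```text
time_s: 27.62
eef_pos: [560.1, -191.0, 305.9]
ee_rot: [0.707, -0.705, 0.039, -0.037]
force: [0.6, -0.1, 0.9]
grip_width: -0.001
time_s: 28.12
eef_pos: [459.2, -180.2, 358.1]
ee_rot: [-0.706, 0.706, -0.038, 0.039]
force: [-0.4, 0.7, 0.6]
grip_width: -0.001
[ 461.652 -180.519  356.381] [ 0.107 -0.025  0.396] 28.5667
-32 zmin 162.0 cent 162.1 depth 31.8
-35 zmin 161.0 cent 161.5 depth 34.3
-38 zmin 161.5 cent 161.9 depth 42.2
-41 zmin 162.0 cent 162.1 depth 47.2
-44 zmin 162.5 cent 162.2 depth 46.5
-47 zmin 162.5 cent 162.4 depth 44.8
-50 zmin 163.0 cent 162.8 depth 42.5
-53 zmin 163.5 cent 163.3 depth 42.8
-56 zmin 164.0 cent 163.7 depth 37.8
-59 zmin 164.0 cent 163.8 depth 24.3
-62 zmin 163.5 cent 163.4 depth 10.9
-65 zmin 162.5 cent 0.0 depth 5.2
-68 zmin 162.5 cent 162.3 depth 16.3
-71 zmin 162.5 cent 162.2 depth 36.1
-74 zmin 162.5 cent 162.3 depth 33.0
-77 zmin 184.5 cent 185.4 depth 11.9
scene scene6 scene20 shift [-0.25  20.625] score 0.989 dz [65.308] res [0.15  0.001]
side side6 side20 shift [ 0.125 19.5  ] score 0.972 dz [64.09] res [ 0.028 -0.   ]
scene scene6 scene19 shift [-0.25  20.625] score 0.987 dz [65.308] res [0.15  0.001]
side side6 side19 shift [ 0.    19.625] score 0.973 dz [64.51] res [ 0.154 -0.001]
scene scene6 scene20 shift [-0.125 20.5  ] score 0.982 dz [64.903] res [0.025 0.   ]
side side6 side20 shift [ 0.125 19.5  ] score 0.969 dz [64.09] res [ 0.028 -0.   ]
scene scene6 scene19 shift [-0.125 20.5  ] score 0.978 dz [64.903] res [0.025 0.   ]
side side6 side19 shift [ 0.125 19.625] score 0.969 dz [64.513] res [ 0.029 -0.   ]
```

View pics/z20.png

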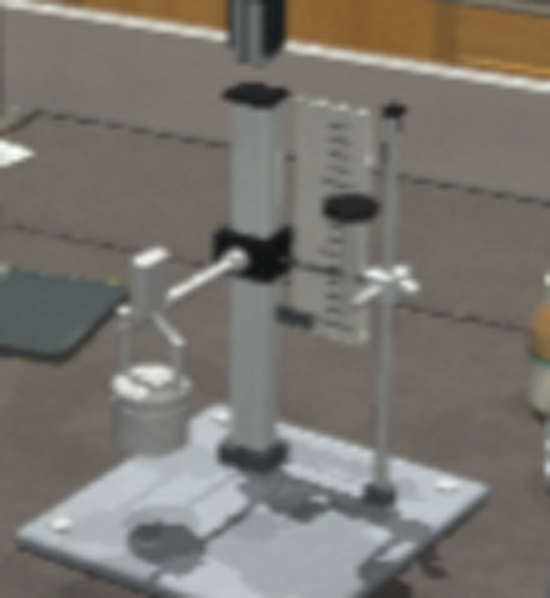

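View pics/y20.png

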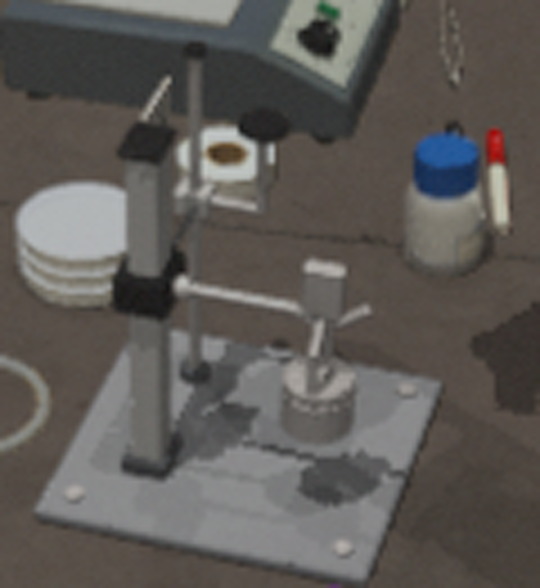

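The final pictures show the sample hanging at rest. The marker blade reads 162.3 mm and the pointer 162.2 mm in the same view, and the arm is clear.

```bash
python3 -c "
from rig import ctrl
print(ctrl.sense()['time_s']);print(ctrl.finish_job())"
```

```text
28.5667
the job is handed in; nothing more can be done
None
```

The steel sample is hanging on the balance hook, and the marker is level with the settled pointer. I handed the job in at 28.6 s.

- **Weighing:** I took the sample by its tab, threaded its eye over the hook and lowered it at about 24 mm/s or less. I let go once the vertical force on the tool read about zero (-0.08 ± 0.07 N). The lifted weight read about 4.9 N. The hook dipped about 64–65 mm in the pictures, which matches the roughly 65 mm the spring rate gives for that weight. The hook showed no movement in the pictures taken after release.
- **Marker:** I pushed the pad down with closed fingertips in stages and then backed off. In the last scene picture the blade is at 162.3 mm and the pointer at 162.2 mm, both carrying the same camera offset. The fingertip height puts the blade about 0.5 mm higher than the pointer, so the two checks agree to within a millimetre.
- **Sideways force during hand-over:** While I was centring the eye in the seat, sideways force on the tool briefly reached about 8 N, because one correction went the wrong way. I brought it down to about 1 N before releasing.
- **Not measured:** I did not measure the hook's speed directly. I only saw that it was at rest in pictures from about 1 s after release.

I saw no contact with the other things on the bench, and nothing fell.

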